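Change over the packing bench

ROBOT

A 6-joint arm with a two-finger parallel gripper is mounted at the origin on the work surface. World frame = base frame: x ahead of the robot, y to its left, z up, the work surface at z = 0. Lengths are in m, angles in degrees, forces in N, time in s.
With the tool pointing down it reaches from about 0.375 to 0.9 m from the base axis. Payload 3.1 kg.
Tool frame: the origin (TCP) lies at the very end of the fingers, on their centre line; the grasp point (between the pads) lies 19 mm behind it; z points along the fingers, y is the line along which they close (so a half turn about z gives the same grasp; the last joint's range is limited). The gripper opens to 87 mm and grips with 3 to 60 N. Pads are 19 mm wide; open, the fingers measure 117 mm over their backs; the gripper's body (75 mm by 190 mm) begins 51 mm behind the grasp point.
Start: joints at [-81.732, 30.224, 82.088, -0, 67.689, -10.227], TCP at [0.198, -0.593, 0.223] pointing down, gripper open.
Joint ranges: [-176.69, 176.69], [-43.24, 126.21], [12.49, 139.97], [-82, 262], [0, 151.66], [-163.58, 163.58]. Speed limits (degrees/s): [159.86, 159.86, 180, 180, 180, 180].

INTERFACE

Orientations are given as a 3x3 rotation matrix whose columns are the frame's x, y, z axes.
In Python, from rig import readout, viewer, ticket gives the robot as it stands.
- The arm moves only by the tool send_rows, never from a script. Its argument "moves" is a list of rows, each a list of 6 numbers: the shift along the tool's x, y, z in units of 250 mm (1.0 is 250 mm), then the turn, a rotation vector about the tool's x, y, z in units of 90 degrees (1.0 is 90 degrees). A call has 1 to 12 rows; each row is the pose to reach, as a shift and turn from the pose commanded when the call began, along the tool's axes at that moment; what a row does not reach only later rows make up. A row lasts 1/10 s, in which the tool goes at most 50 mm and 8.59 degrees, less where a joint would pass 70% of its speed; a pose out of reach is approached as far as the arm can. A call with a number of a shift or a turn outside -1 to 1 is refused whole. A call with a gripper value outside its range is refused whole. "grip" is the opening, from 0 (shut) to 1 (fully open), set as the call begins (left out, the last holds). The fingers move at their own pace and stop on an object; the grip force is fixed at half the most. Time passes only in rows, so rows that repeat a pose let the fingers close. It gives the time, the measured TCP pose, the force, the opening and the grip force at its end, in the units of the state.
- readout.read_state(): the state, without advancing time (a new reading comes with each control period).
- viewer.capture(name): name is "scene" or "top" or "wrist"; returns (picture, depth): 400x640x3 uint8, red, green, blue; 400x640 float32, m along the optical axis (not along the pixel's ray), 0 where there is no reading.
- viewer.camera_info(name): a dict with "fx", "fy", "cx", "cy" (pixels), "distortion" ([k1, k2, p1, p2, k3] as OpenCV has them; the pictures are not rectified), "R" (3x3) and "t" (3): a world point X has camera coordinates R X + t; the wrist camera has in their place "tool_from_camera" (4x4, takes a point from camera to tool coordinates, whose origin is the TCP and whose axes are the flange's). Camera axes: x right, y down, z forward; pixel columns grow to the right and rows downward; lengths in m; the calibration is good to about 2 mm. A picture is of the moment at which its call begins: read the wrist's pose just before it. camera_info takes no time and is no camera call.
- ticket.hand_in(): hands the job in; it is judged then, once.
The state is a dict: "time_s": time; "joint_positions": joint angles; "qvel": joint speeds; "tau": joint torques, N m; "position": TCP position; "tcp_rot": TCP orientation; "force": force on the tool from outside, world axes, zero at the start; "moment": the same for the moment, N m; "opening": opening from 0.0 (shut) to 1.0 (fully open); "grasp_force": force on a finger pad.
Only numpy, scipy, OpenCV 4.12 (cv2) and the standard library are available. Lean on these libraries where they do the work, as an engineer would, in place of code of your own. Each camera call takes 0.05 s, during which the arm holds its last target. There are 200 camera calls.

TASK

Change over the packing bench. First press the red mushroom stop right down, so that it stays down; then put every loose aluminium fitting on the bench upright into its own white bin (the one whose card shows that fitting from above), and take the tablet out of its dock and lean it upright against the backrest's front, foot on the bench and screen outwards. Only when all this is done, turn the stop clockwise to its end so that it comes up again; do not drop the tablet or disturb the mug, the tape roll and the other things about.

Things in the scene. Friction and masses are not known exactly. Their poses are not given: they have to be found in the camera images.
- channel: Fitting 1, a U-channel open upwards: 80 x 36 mm base 8 mm thick, two 6 mm walls along both long sides, 36 mm over their outsides. Bare aluminium, origin at the centre of its underside, z up, long axis along its x; 55 mm high, 0.2 to 0.35 kg; grip it across its y. May be absent. 
- tee: Fitting 2, an upside-down T: 80 x 40 mm base 8 mm thick with one 10 mm thick web standing lengthwise along its middle (80 mm long). Bare aluminium, origin at the centre of its underside, z up, long axis along its x; 55 mm high, 0.2 to 0.35 kg; grip it across its y. May be absent. 
- hat: Fitting 3, a solid block 80 x 36 mm, 25 mm high, with a raised block in the middle 28 mm long and 36 mm wide. Bare aluminium, origin at the centre of its underside, z up, long axis along its x; 55 mm high, 0.2 to 0.35 kg; grip it across its y. May be absent. 
- clevis: Fitting 4, base 80 x 36 mm, 8 mm thick, with two 9 mm thick cheeks standing crosswise at x = -10 and +10 mm, each 36 mm wide. Bare aluminium, origin at the centre of its underside, z up, long axis along its x; 55 mm high, 0.2 to 0.35 kg; grip it across its y. May be absent. 
- post: Fitting 5, a round post 32 mm in diameter on a 48 x 48 mm foot plate 8 mm thick. Bare aluminium, origin at the centre of its underside, z up, long axis along its x; 55 mm high, 0.2 to 0.35 kg; grip it across its y. May be absent. 
- bin_channel: White open bin for the channel, 108 (x) x 74 (y) x 24 mm, walls and floor 4 mm; origin under its centre. Five bins stand side by side on a 6 mm board, in any order. A lip on the -x end bears a card with the plan view of the channel (foot grey, raised parts black, long axis drawn along the bin's y). The fitting goes in with its long axis along the bin's x.
- bin_tee: White open bin for the tee, 108 (x) x 74 (y) x 24 mm, walls and floor 4 mm; origin under its centre. Five bins stand side by side on a 6 mm board, in any order. A lip on the -x end bears a card with the plan view of the tee (foot grey, raised parts black, long axis drawn along the bin's y). The fitting goes in with its long axis along the bin's x.
- bin_hat: White open bin for the hat, 108 (x) x 74 (y) x 24 mm, walls and floor 4 mm; origin under its centre. Five bins stand side by side on a 6 mm board, in any order. A lip on the -x end bears a card with the plan view of the hat (foot grey, raised parts black, long axis drawn along the bin's y). The fitting goes in with its long axis along the bin's x.
- bin_clevis: White open bin for the clevis, 108 (x) x 74 (y) x 24 mm, walls and floor 4 mm; origin under its centre. Five bins stand side by side on a 6 mm board, in any order. A lip on the -x end bears a card with the plan view of the clevis (foot grey, raised parts black, long axis drawn along the bin's y). The fitting goes in with its long axis along the bin's x.
- bin_post: White open bin for the post, 108 (x) x 74 (y) x 24 mm, walls and floor 4 mm; origin under its centre. Five bins stand side by side on a 6 mm board, in any order. A lip on the -x end bears a card with the plan view of the post (foot grey, raised parts black, long axis drawn along the bin's y). The fitting goes in with its long axis along the bin's x.
- stop_box: Fixed yellow control box 90 x 90 x 55 mm with the red mushroom stop on top; origin under its centre. With the knob at 0 the grip bar lies along the box's x.
- stop (a joint): Travel of the mushroom head, m: 0 up, 0.007 fully pressed; needs about 4 N and stays down when let go.
- stop_knob (a joint): Turn of the mushroom head, rad: 0 at the start, grows clockwise seen from above, stop at 1.2. Turning it clockwise screws the pressed head up by 7 mm; it stays where it is left.
- stop_top (a point): Centre of the top face of the head's grip bar, about 103 mm above the bench when up. The red grip bar is 50 mm long, 14 mm wide and 22 mm tall, on a red disc 60 mm in diameter.
- tablet: Black tablet, 110 mm wide (y), 160 mm high (z), 12 mm thick (x), 0.35 kg. Origin at the centre of its bottom edge, z up along it, the light screen on its -x face. It stands upright in the dock at first.
- dock: Fixed grey dock 90 x 130 mm, 40 mm high, with a slot 16 mm wide along its y, floor of the slot 8 mm above the bench; origin under its centre. The tablet stands in it with the same yaw.
- backrest: Fixed dark steel upright plate 120 mm wide (y), 90 mm high, 8 mm thick; origin at the bottom middle of its front face, which looks to its -x (bare bench there); its foot plate lies behind it (+x).
- tape_roll: Bystander: roll of tape, 100 mm across, 48 mm high. Origin at its underside.
- mug: Bystander: white mug, 80 mm across, 90 mm high. Origin at its underside.
Mind the look-alikes: they are no part of the job. Leave any purple look-alike of the post alone.

How it is judged:
By the outcome, as a careful person would: the job done as asked, in the order asked, and still so for the second after the job is handed in, with the robot touching nothing.
Of channel, tee, hat, clevis, post only 3 to 5 are there at a start; the rules pass over those that are not, and their reading is None.
At some moment in a run one of channel, tee, hat, clevis, post may be knocked a few centimetres aside while the robot is not near it.
It also fails if it takes over 210 s, if anything falls off the work surface, if the arm or the gripper's body presses on something with over 40 N, if the wrist force passes 120 N, or if a joint passes its speed limit or range.

## Working session

There is one attempt and no reset: what is moved stays moved. The work goes in short steps, Python scripts to look and compute and a tool call to move; the robot and the scene stay as the last step left them, time stands still between calls to the robot, and variables do not carry over. Pictures are saved under pics/ and viewed, at most 19 in all, crops included, and the job is handed in when it is done.

Besides the shell and the picture viewer there is one more tool, called after "Request:" by a JSON object that holds its "name" and its "arguments". send_rows: Moves the arm, as the interface text tells. Shifts and turns lie within -1 to 1; 1 stands for 250 mm of shift or 90 degrees of turn. Its arguments: {"type":"object","properties":{"moves":{"type":"array"},"grip":{"type":"number"}},"required":["moves"]}

```bash
ls; mkdir -p pics; cat > h.py <<'E'
import numpy as np, cv2
from rig import readout, viewer, ticket
def snap(n):
    s=readout.read_state(); im,d=viewer.capture(n); return s,im,d
def save(im,f,crop=None,scale=1):
    if crop: x0,y0,x1,y1=crop; im=im[y0:y1,x0:x1]
    im=cv2.resize(im,None,fx=scale,fy=scale,interpolation=cv2.INTER_CUBIC)
    cv2.imwrite('pics/'+f,im[:,:,::-1])
def cam(n,s=None):
    i=viewer.camera_info(n); K=np.array([[i['fx'],0,i['cx']],[0,i['fy'],i['cy']],[0,0,1]]); D=np.array(i['distortion'],float)
    if n=='wrist':
        T=np.array(i['tool_from_camera']); P=np.eye(4); P[:3,:3]=s['tcp_rot']; P[:3,3]=s['position']; W=P@T
        R=W[:3,:3].T; t=-R@W[:3,3]
    else: R=np.array(i['R']); t=np.array(i['t']).ravel()
    return K,D,R,t
def cloud(n,d,s=None):
    K,D,R,t=cam(n,s); h,w=d.shape
    u,v=np.meshgrid(np.arange(w),np.arange(h)); p=np.stack([u,v],-1).reshape(-1,1,2).astype(np.float64)
    q=cv2.undistortPoints(p,K,D).reshape(h,w,2)
    c=np.concatenate([q*d[...,None],d[...,None]],-1); X=(c-t)@R; X[d<=0]=np.nan
    return X
def proj(n,X,s=None):
    K,D,R,t=cam(n,s); return cv2.projectPoints(np.atleast_2d(X).astype(float),cv2.Rodrigues(R)[0],t,K,D)[0].reshape(-1,2)
E
python3 - <<'E'
from h import *
for n in ['scene','top']:
    s,im,d=snap(n); save(im,n+'0.png',scale=1.25); np.savez('/tmp/'+n+'0.npz',im=im,d=d)
    K,D,R,t=cam(n); print(n,-R.T@t,R[2])
print(s['time_s'],s['position'],s['tcp_rot'],viewer.camera_info('wrist')['tool_from_camera'])
E
```

```text
pics
scene [1.32490121 0.29054896 0.75161738] [-0.77493151 -0.2185942  -0.59304109]
top [0.35467001 0.05331213 1.5660551 ] [ 0.09108495  0.00211686 -0.99584088]
0.05 [ 0.19818477 -0.59198468  0.22157216] [[ 9.48351177e-01  3.17222238e-01 -3.09909073e-04]
 [ 3.17222163e-01 -9.48348883e-01  2.12003806e-03]
 [ 3.78621294e-04 -2.10885062e-03 -9.99997705e-01]] [[ 8.00521913e-04 -9.64457046e-01 -2.64238464e-01  7.18647334e-02]
 [ 9.99999197e-01  5.12351858e-04  1.15948264e-03  8.30220883e-04]
 [-9.82888131e-04 -2.64239179e-01  9.64456681e-01 -1.62948757e-01]
 [ 0.00000000e+00  0.00000000e+00  0.00000000e+00  1.00000000e+00]]
```

View pics/scene0.png

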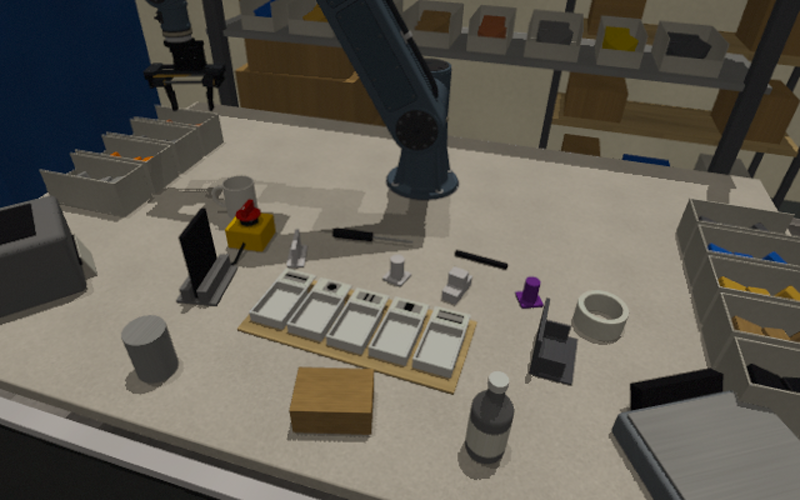

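View pics/top0.png

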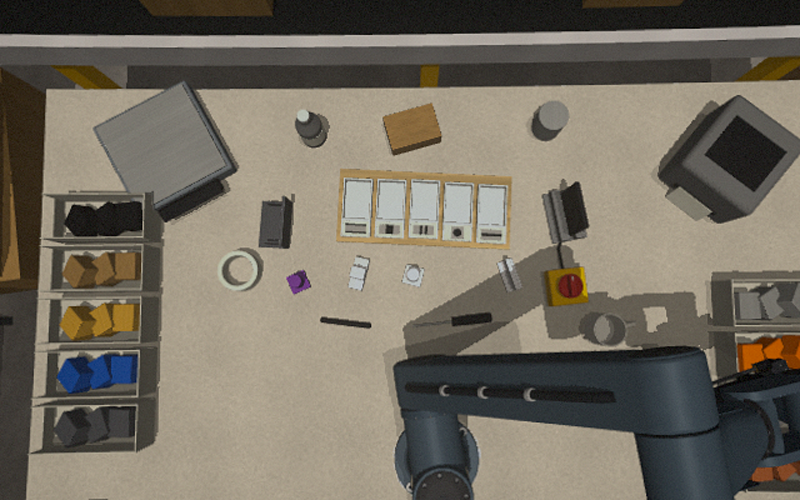

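Scene and top agree. Near the bins there are three aluminium parts in the top view: at (359,273), (413,274) and (510,273). The purple look-alike is at (298,282). The stop is at (569,286), the dock and tablet at (567,212), and the backrest at (277,222). I'll enlarge the fittings and bin cards.

```bash
python3 - <<'E'
from h import *
im=np.load('/tmp/top0.npz')['im']; d=np.load('/tmp/top0.npz')['d']
a=cv2.resize(im[135:250,265:415],None,fx=4,fy=4,interpolation=cv2.INTER_CUBIC)
b=cv2.resize(im[135:250,400:480],None,fx=4,fy=4,interpolation=cv2.INTER_CUBIC)
save(a,'fit.png')
im2=np.load('/tmp/scene0.npz')['im']
X=cloud('top',d)
for n,(u,v) in dict(hat=(359,273),post=(413,274),tee=(510,273),stop=(569,286),bench=(450,280),tab=(574,205)).items():
    print(n,X[int(v/1.25),int(u/1.25)].round(4))
# stop/dock/backrest crops combined
c=cv2.resize(im[140:250,425:480],None,fx=4,fy=4,interpolation=cv2.INTER_CUBIC)
e=cv2.resize(im[140:250,195:250],None,fx=4,fy=4,interpolation=cv2.INTER_CUBIC)
f=cv2.resize(im2[160:310,180:400],None,fx=2,fy=2,interpolation=cv2.INTER_CUBIC)
g=np.zeros((max(c.shape[0],300),c.shape[1]*2,3),np.uint8); g[:440,:220]=c; g[:440,220:440]=e; save(g,'dock.png')
E
```

```text
hat [0.4563 0.1858 0.0548]
post [0.4514 0.0528 0.0589]
tee [ 0.452  -0.1878  0.0566]
stop [ 0.4184 -0.3229  0.0872]
bench [ 0.4379 -0.0428  0.0035]
tab [ 0.607  -0.3324  0.122 ]
```

View pics/fit.png

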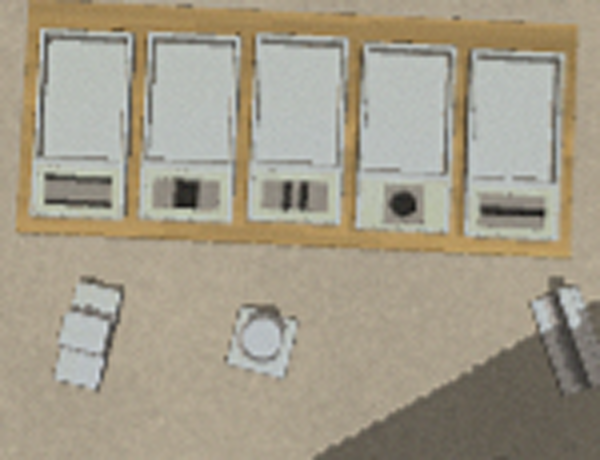

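View pics/dock.png

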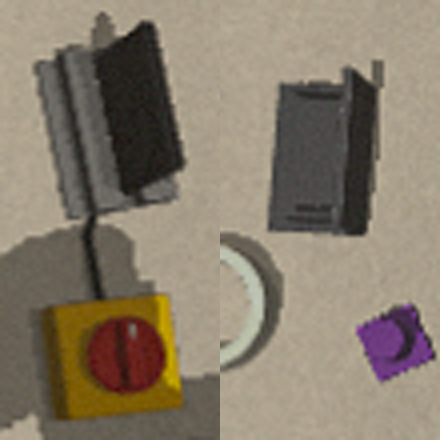

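Cards left to right read channel, hat, clevis, post, tee. The parts look like a hat (left), a post (middle), and a tee or channel (right), which I still have to confirm. Next: measured poses from the cloud, plus a scene crop.

```bash
python3 - <<'E'
from h import *
T=np.load('/tmp/top0.npz'); X=cloud('top',T['d']); im=T['im'].astype(int)
def rect(n,c,r,z0,z1,extra=None):
    m=(np.hypot(X[...,0]-c[0],X[...,1]-c[1])<r)&(X[...,2]>z0)&(X[...,2]<z1)
    if extra is not None: m&=extra
    p=X[m]; q=cv2.minAreaRect((p[:,:2]*1000).astype(np.float32)); print(n,len(p),np.round(q[0],1),np.round(q[1],1),round(q[2],1),'z',p[:,2].min().round(3),np.median(p[:,2]).round(4))
    return p
rect('hat',(.456,.186),.06,.012,.08); rect('hat top',(.456,.186),.06,.045,.08)
rect('post',(.451,.053),.05,.012,.08);rect('post top',(.451,.053),.05,.045,.08)
rect('tee',(.452,-.188),.06,.012,.08);rect('tee top',(.452,-.188),.06,.045,.08)
red=(im[...,0]>90)&(im[...,1]<60)
rect('stop red',(.418,-.323),.06,.06,.13,red); rect('bar',(.418,-.323),.06,.093,.13); rect('box',(.418,-.323),.075,.03,.07)
rect('dock',(.6,-.33),.11,.03,.05); rect('tab',(.6,-.33),.11,.15,.19)
b=rect('back',(.57,.37),.12,.05,.12); rect('backtop',(.57,.37),.12,.08,.12)
wh=(im.min(-1)>165)
for n,(u,v) in dict(channel=(356,212),hat=(391,212),clevis=(424,212),post=(458,212),tee=(491,212)).items():
    c=X[int(v/1.25),int(u/1.25)]; rect('bin '+n,c[:2],.085,.022,.045)
board=(im[...,0]-im[...,2]>60); rect('board',(.6,.02),.3,-.01,.02,board)
for name in ['scene']:
    I=np.load('/tmp/scene0.npz')['im']; save(I,'sc.png',(170,150,400,330),3.3)
hh=X[...,2]; 
for n,(u,v) in dict(tee=(408,218),hat=(287,218)).items():
    print(n); print((hh[v-14:v+15:2,u-10:u+11:2]*1000).round(0).astype(int))
E
```

```text
hat 304 [455.5 180.8] [55.5 79.5] 75.1 z 0.013 0.0271
hat top 106 [457.6 190.4] [35.8 27.1] 75.7 z 0.046 0.0541
post 104 [451.3  57.4] [47.3 38.8] 46.0 z 0.012 0.0526
post top 84 [451.8  52.9] [29.4 30.9] 70.9 z 0.046 0.0536
tee 154 [ 449.9 -191.7] [79.  36.6] 16.3 z 0.012 0.0509
tee top 95 [ 450.1 -192.3] [78.9 10.8] 18.3 z 0.045 0.0542
stop red 188 [ 419.1 -328.6] [53.1 54.6] 88.5 z 0.073 0.0835
bar 87 [ 418.1 -329.5] [48.4 15.6] 3.9 z 0.093 0.1012
box 605 [ 418.4 -328.2] [89.7 94.8] 5.2 z 0.03 0.0539
dock 406 [ 600.4 -337.9] [129.5  60.1] 10.2 z 0.03 0.039
tab 208 [ 600.3 -337.2] [108.5  14.9] 9.9 z 0.15 0.1654
back 226 [545. 414.] [192.6 117.5] 3.1 z 0.05 0.0836
backtop 127 [585.2 370.2] [ 10.9 118.5] 85.0 z 0.08 0.0881
bin channel 568 [624.6 174. ] [115.5 150.4] 86.8 z 0.022 0.0293
bin hat 703 [622.3 107.8] [161.  150.1] 86.7 z 0.022 0.0296
bin clevis 681 [620.1  22.3] [155.5 150.4] 86.2 z 0.022 0.0297
bin post 681 [612.4 -65. ] [153.  150.9] 86.2 z 0.022 0.0293
bin tee 570 [ 606.7 -130.1] [112. 151.] 86.1 z 0.022 0.0294
board 2134 [624.3  21.4] [447.1 191. ] 86.6 z -0.007 0.005
[... 3512 characters left out ...]
    -3                    0                    5
                    -1                    6]]
hat
[[-6  2  2  0  2  1  3  0  7  2 -2]
 [ 4  1 -6  1 26 25 15  1 -5 -1 -3]
 [ 1 -2  1 -3 23 32 25 25 27 26 -1]
 [-1 -2  0 30 21 27 32 26 22 -5 -2]
 [ 1 -1 57 24 27 28 24 22 23 -1  1]
 [ 1  1 55 57 58 57 55 27 22  1 -2]
 [-6  3 52 55 54 58 55 58 11 -1  5]
 [-4  5 48 54 56 55 54 53 -5 -1 -1]
 [ 3 53 54 56 50 55 53 48  0 -3  2]
 [ 1 -1 26 26 55 53 58 37 -3  3  3]
 [-1 25 18 16 27 24 26 14 10 -4 -1]
 [ 0 23 24 19 28 22 19 -1 -2  6 -1]
 [ 8 26 24 20 30 24 30  1 -3 -4 -1]
 [ 1 -9  7 27 23 30 22  3 -4 -7  0]
 [-5 -4  4  3  0 -5  7  2 -5  2  4]]<stdin>:23: RuntimeWarning: invalid value encountered in cast
```

View pics/sc.png

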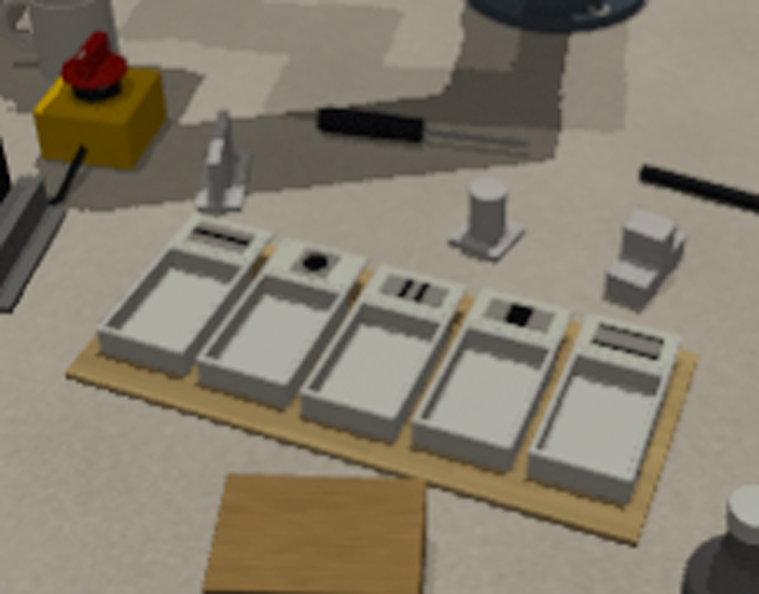

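Confirmed: tee at crop (220,165) with a single web, post at (487,225), hat at (645,260) as a solid block. Channel and clevis are absent. Bins left to right in the top view: channel, hat, clevis, post, tee. Next I work out the bin centres and the first move.

```bash
cat >> h.py <<'E'
from scipy.spatial.transform import Rotation as Ro
def Rd(psi,tilt=0,axis=None):
    a=np.radians(psi); R=np.array([[np.cos(a),np.sin(a),0],[np.sin(a),-np.cos(a),0],[0,0,-1.]])
    return R@Ro.from_rotvec([np.radians(tilt),0,0]).as_matrix()   # tilt about tool x
def plan(wps,start=None):
    """wps: list of (x,y,z,psi[,tilt]); each printed as shift/turn from the previous one (chained calls)"""
    if start is None:
        s=readout.read_state(); p,R=np.array(s['position']),np.array(s['tcp_rot'])
    else: p,R=np.array(start[:3]),Rd(*start[3:])
    for w in wps:
        q,Q=np.array(w[:3]),Rd(*w[3:])
        d=R.T@(q-p)/.25; r=Ro.from_matrix(R.T@Q).as_rotvec(degrees=True)/90
        print(w,'->',np.round(d,3),np.round(r,3), 'mm',round(np.linalg.norm(q-p)*1000))
        p,R=q,Q
def ray(n,uv,z,s=None):
    K,D,R,t=cam(n,s); q=cv2.undistortPoints(np.array(uv,float).reshape(-1,1,2),K,D).reshape(-1,2)
    c=np.c_[q,np.ones(len(q))]@R; o=-R.T@t; z=np.broadcast_to(z,len(c)); return o+c*((z-o[2])/c[:,2])[:,None]
E
python3 - <<'E'
from h import *
for n,c in dict(hat=[(148,33),(242,36),(234,163),(141,160)],post=[(363,44),(455,49),(449,180),(357,175)],tee=[(472,52),(565,56),(560,185),(465,182)]).items():
    P=ray('top',np.array(c)/4+[265,135],.03); print(n,P.mean(0).round(4),np.linalg.norm(P[0]-P[1]).round(3),np.linalg.norm(P[1]-P[2]).round(3), np.degrees(np.arctan2(*(P[0]-P[3])[1::-1])).round(1),np.degrees(np.arctan2(*(P[1]-P[2])[1::-1])).round(1))
plan([(.418,-.3295,.22,3.9)])
E
```

```text
hat [0.6434 0.1053 0.03  ] 0.075 0.102 -3.5 -4.2
post [ 0.6302 -0.065   0.03  ] 0.073 0.105 -3.5 -3.7
tee [ 0.6237 -0.1516  0.03  ] 0.074 0.103 -4.2 -3.6
(0.418, -0.3295, 0.22, 3.9) -> [ 1.167 -0.717  0.008] [-0.001 -0.     0.162] mm 342
```

Request:
{"name": "send_rows", "arguments": {"moves": [[0.15, -0.09, 0, 0, 0, 0.02], [0.3, -0.18, 0, 0, 0, 0.04], [0.45, -0.27, 0, 0, 0, 0.06], [0.6, -0.36, 0, 0, 0, 0.08], [0.7, -0.43, 0, 0, 0, 0.1], [0.8, -0.49, 0, 0, 0, 0.12], [0.9, -0.55, 0, 0, 0, 0.162], [0.9, -0.55, 0, 0, 0, 0.162]], "grip": 0}}

```text
time_s: 0.9
position: [0.3694, -0.3875, 0.2222]
tcp_rot: [[0.997, 0.072, -0.0], [0.072, -0.997, 0.003], [-0.0, -0.003, -1.0]]
force: [-0.2, -0.0, -0.8]
opening: 0.357
grasp_force: 0.0
```

```bash
python3 - <<'E'
from h import *
plan([(.418,-.3295,.2,3.9)])
E
```

```text
(0.418, -0.3295, 0.2, 3.9) -> [ 0.211 -0.217  0.089] [-0.002  0.     0.002] mm 79
```

Request:
{"name": "send_rows", "arguments": {"moves": [[0.1, -0.11, 0.04, 0, 0, 0], [0.21, -0.217, 0.089, 0, 0, 0], [0.211, -0.217, 0.089, 0, 0, 0], [0.211, -0.217, 0.089, 0, 0, 0], [0.211, -0.217, 0.089, 0, 0, 0], [0.211, -0.217, 0.089, 0, 0, 0]], "grip": 0}}

```text
time_s: 1.5
position: [0.4165, -0.3347, 0.2007]
tcp_rot: [[0.998, 0.067, 0.0], [0.067, -0.998, -0.001], [0.0, 0.001, -1.0]]
force: [-0.3, -0.1, -0.9]
opening: 0.007
grasp_force: 0.0
```

```bash
python3 - <<'E'
from h import *
s,im,d=snap('wrist'); print(s['position'],s['opening'])
X=cloud('wrist',d,s); i=im.astype(int)
red=(i[...,0]>80)&(i[...,1]<70)&(i[...,2]<80)
for a,b in((.07,.12),(.096,.12)):
    p=X[red&(X[...,2]>a)&(X[...,2]<b)]; q=cv2.minAreaRect((p[:,:2]*1000).astype(np.float32)); print(len(p),q,np.median(p[:,2]))
save(im,'w1.png')
E
```

```text
[ 0.41648635 -0.33467883  0.20066716] 0.0071117729943159695
3450 ((420.8480529785156, -329.7366943359375), (56.423606872558594, 57.06093215942383), 4.335221767425537) 0.08285620935200688
974 ((420.1065673828125, -329.3721008300781), (48.71556854248047, 14.01772689819336), 5.836077690124512) 0.10357899832353906
```

View pics/w1.png

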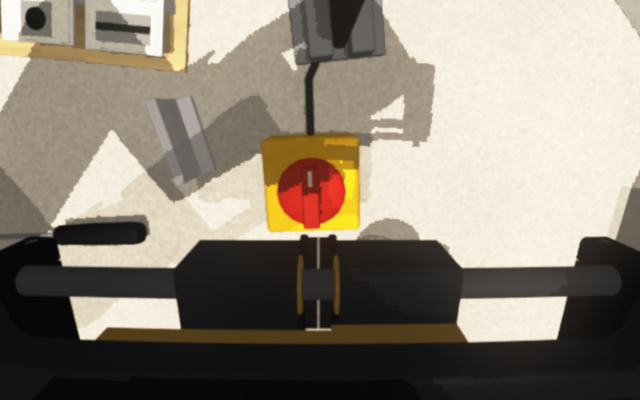

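The wrist view shows the stop at (312,190), clear all round, with its bar centred near (0.420, -0.3295) at about 5° yaw.

```bash
python3 - <<'E'
from h import *
plan([(.420,-.3295,.115,5),(.420,-.3295,.0945,5)])
E
```

```text
(0.42, -0.3295, 0.115, 5) -> [ 0.015 -0.019  0.342] [ 0.001 -0.    -0.013] mm 86
(0.42, -0.3295, 0.0945, 5) -> [0.    0.    0.082] [0. 0. 0.] mm 21
```

Request:
{"name": "send_rows", "arguments": {"moves": [[0.015, -0.02, 0.1, 0, 0, -0.013], [0.015, -0.02, 0.2, 0, 0, -0.013], [0.015, -0.02, 0.28, 0, 0, -0.013], [0.015, -0.02, 0.342, 0, 0, -0.013], [0.015, -0.02, 0.342, 0, 0, -0.013], [0.015, -0.02, 0.342, 0, 0, -0.013]]}}

```text
time_s: 2.15
position: [0.4202, -0.3287, 0.115]
tcp_rot: [[0.996, 0.088, 0.0], [0.088, -0.996, -0.0], [0.0, 0.0, -1.0]]
force: [0.0, -0.2, 0.3]
opening: 0.009
grasp_force: 0.0
```

Request:
{"name": "send_rows", "arguments": {"moves": [[0, 0, 0.02, 0, 0, 0], [0, 0, 0.04, 0, 0, 0], [0, 0, 0.05, 0, 0, 0], [0, 0, 0.06, 0, 0, 0], [0, 0, 0.068, 0, 0, 0], [0, 0, 0.074, 0, 0, 0], [0, 0, 0.078, 0, 0, 0], [0, 0, 0.08, 0, 0, 0], [0, 0, 0.08, 0, 0, 0]]}}

```text
time_s: 3.05
position: [0.4207, -0.3283, 0.0962]
tcp_rot: [[0.996, 0.089, 0.001], [0.089, -0.996, -0.001], [0.001, 0.001, -1.0]]
force: [-1.2, 0.2, 12.4]
opening: 0.003
grasp_force: 5.9
```

Request:
{"name": "send_rows", "arguments": {"moves": [[0, 0, 0.004, 0, 0, 0], [0, 0, 0.008, 0, 0, 0], [0, 0, 0.01, 0, 0, 0], [0, 0, 0.01, 0, 0, 0]]}}

```text
time_s: 3.45
position: [0.4208, -0.3285, 0.096]
tcp_rot: [[0.996, 0.089, 0.002], [0.089, -0.996, -0.002], [0.001, 0.003, -1.0]]
force: [-3.1, 4.6, 28.1]
opening: 0.006
grasp_force: 13.8
```

Request:
{"name": "send_rows", "arguments": {"moves": [[0, 0, -0.05, 0, 0, 0], [0, 0, -0.15, 0, 0, 0], [0, 0, -0.3, 0, 0, 0], [0, 0, -0.42, 0, 0, 0], [0, 0, -0.42, 0, 0, 0], [0, 0, -0.42, 0, 0, 0]], "grip": 1}}

```text
time_s: 4.05
position: [0.4204, -0.3279, 0.1975]
tcp_rot: [[0.996, 0.089, 0.001], [0.089, -0.996, -0.001], [0.001, 0.001, -1.0]]
force: [-1.3, 0.3, 0.6]
opening: 0.461
grasp_force: 0.0
```

```bash
python3 - <<'E'
from h import *
s,im,d=snap('wrist'); print(s['position'],s['opening'])
X=cloud('wrist',d,s); i=im.astype(int)
red=(i[...,0]>80)&(i[...,1]<70)&(i[...,2]<80)
p=X[red&(X[...,2]>.089)&(X[...,2]<.12)]; q=cv2.minAreaRect((p[:,:2]*1000).astype(np.float32)); print(len(p),q,np.median(p[:,2]))
plan([(.450,-.1925,.2,18.3)])
E
```

```text
[ 0.4204298  -0.32785691  0.19754261] 0.46149477741769307
889 ((420.3928527832031, -329.1395568847656), (48.13523864746094, 13.266213417053223), 5.34189510345459) 0.09660722002622447
(0.45, -0.1925, 0.2, 18.3) -> [ 0.168 -0.526 -0.013] [-0.001  0.    -0.147] mm 138
```

The head is down and stays down: its top reads 96.6 mm, against 103.6 mm before. Next the tee.

Request:
{"name": "send_rows", "arguments": {"moves": [[0.04, -0.13, 0, 0, 0, -0.037], [0.08, -0.26, 0, 0, 0, -0.074], [0.125, -0.4, 0, 0, 0, -0.11], [0.168, -0.526, -0.013, 0, 0, -0.147], [0.168, -0.526, -0.013, 0, 0, -0.147], [0.168, -0.526, -0.013, 0, 0, -0.147], [0.168, -0.526, -0.013, 0, 0, -0.147]]}}

```text
time_s: 4.8
position: [0.4503, -0.1939, 0.1997]
tcp_rot: [[0.95, 0.313, -0.001], [0.313, -0.95, 0.0], [-0.001, -0.001, -1.0]]
force: [-0.3, -0.4, -0.1]
opening: 0.991
grasp_force: 0.0
```

```bash
cat >> h.py <<'E'
def objrect(X,c,r,z0,z1):
    m=(np.hypot(X[...,0]-c[0],X[...,1]-c[1])<r)&(X[...,2]>z0)&(X[...,2]<z1); p=X[m]
    if len(p)<5: print('none'); return
    q=cv2.minAreaRect((p[:,:2]*1000).astype(np.float32)); print(len(p),np.round(q[0],1),np.round(q[1],1),round(q[2],1),'z',np.median(p[:,2]).round(4)); return p
E
python3 - <<'E'
from h import *
s,im,d=snap('wrist'); print(s['position'],s['opening'],s['time_s'])
X=cloud('wrist',d,s); c=(.45,-.1925)
objrect(X,c,.06,.045,.07); objrect(X,c,.06,.006,.02); objrect(X,c,.06,.006,.07)
plan([(.450,-.1925,.1,18.3),(.450,-.1925,.024,18.3)])
E
```

```text
[ 0.45030293 -0.19388966  0.19971189] 0.9905667961168149 4.8
930 [ 450.9 -193.9] [80.8  9.6] 18.4 z 0.0557
1978 [ 451.3 -193.8] [79.9 40. ] 18.5 z 0.0088
2936 [ 450.8 -193.7] [80.8 40. ] 18.0 z 0.0092
(0.45, -0.1925, 0.1, 18.3) -> [ 0.001 -0.007  0.4  ] [-0.     0.    -0.001] mm 100
(0.45, -0.1925, 0.024, 18.3) -> [0.    0.    0.304] [0. 0. 0.] mm 76
```

Request:
{"name": "send_rows", "arguments": {"moves": [[0.002, 0, 0.12, 0, 0, 0], [0.002, 0, 0.24, 0, 0, 0], [0.002, 0, 0.36, 0, 0, 0], [0.002, 0, 0.48, 0, 0, 0], [0.002, 0, 0.58, 0, 0, 0], [0.002, 0, 0.65, 0, 0, 0], [0.002, 0, 0.69, 0, 0, 0], [0.002, 0, 0.7, 0, 0, 0], [0.002, 0, 0.7, 0, 0, 0]]}}

```text
time_s: 5.75
position: [0.4511, -0.1937, 0.0255]
tcp_rot: [[0.95, 0.313, 0.0], [0.313, -0.95, -0.0], [0.0, 0.0, -1.0]]
force: [0.6, -0.4, 0.1]
opening: 0.999
grasp_force: 0.0
```

Request:
{"name": "send_rows", "arguments": {"moves": [[0, 0, 0, 0, 0, 0], [0, 0, 0, 0, 0, 0], [0, 0, 0, 0, 0, 0], [0, 0, 0, 0, 0, 0], [0, 0, 0, 0, 0, 0], [0, 0, 0, 0, 0, 0], [0, 0, 0, 0, 0, 0], [0, 0, 0, 0, 0, 0], [0, 0, 0, 0, 0, 0], [0, 0, 0, 0, 0, 0], [0, 0, 0, 0, 0, 0], [0, 0, 0, 0, 0, 0]], "grip": 0}}

```text
time_s: 6.95
position: [0.451, -0.1931, 0.0255]
tcp_rot: [[0.949, 0.314, -0.0], [0.314, -0.949, 0.0], [-0.0, -0.0, -1.0]]
force: [0.2, -0.0, 0.4]
opening: 0.11
grasp_force: 30.0
```

Request:
{"name": "send_rows", "arguments": {"moves": [[0, 0, -0.04, 0, 0, 0], [0, 0, -0.1, 0, 0, 0], [0, 0, -0.18, 0, 0, 0], [0, 0, -0.26, 0, 0, 0], [0, 0, -0.34, 0, 0, 0], [0, 0, -0.4, 0, 0, 0], [0, 0, -0.4, 0, 0, 0], [0, 0, -0.4, 0, 0, 0]]}}

```text
time_s: 7.75
position: [0.4508, -0.1929, 0.1257]
tcp_rot: [[0.949, 0.314, 0.0], [0.314, -0.949, -0.0], [0.0, 0.0, -1.0]]
force: [0.5, 0.6, -2.9]
opening: 0.113
grasp_force: 30.0
```

```bash
python3 - <<'E'
from h import *
s,im,d=snap('wrist'); print(s['position'],s['opening'],s['grasp_force'])
X=cloud('wrist',d,s)
for c in [(.6237,-.1516),(.6302,-.065),(.6434,.1053)]: objrect(X,c,.075,.022,.04)
save(im,'w2.png')
plan([(.6237,-.1516,.124,-3.7),(.6237,-.1516,.0375,-3.7)])
E
```

```text
[ 0.45080595 -0.19291705  0.12573014] 0.11279627667842469 29.99870183877647
4210 [ 567.7 -147.6] [45.  94.5] 16.9 z 0.0315
1114 [564.2 -84.4] [12.4 76. ] 18.9 z 0.0316
none
(0.6237, -0.1516, 0.124, -3.7) -> [0.71  0.062 0.004] [-0.001  0.001  0.245] mm 178
(0.6237, -0.1516, 0.0375, -3.7) -> [0.    0.    0.346] [0. 0. 0.] mm 86
```

View pics/w2.png

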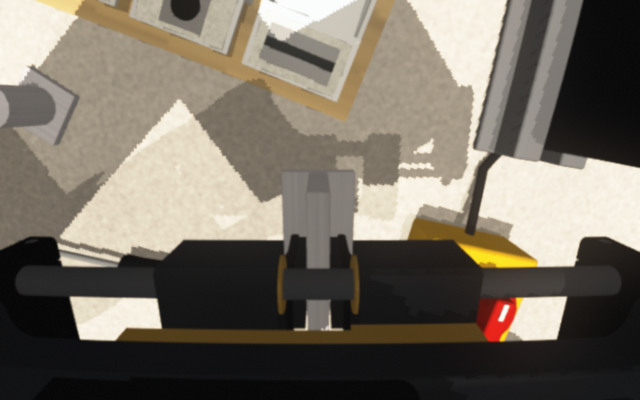

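The tee is held (318,200), and its bin with the central-bar card is ahead at (300,50). Carrying it over.

Request:
{"name": "send_rows", "arguments": {"moves": [[0.09, 0.008, 0, 0, 0, 0.03], [0.18, 0.016, 0, 0, 0, 0.06], [0.27, 0.024, 0, 0, 0, 0.09], [0.36, 0.03, 0, 0, 0, 0.12], [0.45, 0.04, 0, 0, 0, 0.15], [0.54, 0.048, 0, 0, 0, 0.18], [0.63, 0.056, 0, 0, 0, 0.22], [0.71, 0.062, 0, 0, 0, 0.245], [0.71, 0.062, 0, 0, 0, 0.245], [0.71, 0.062, 0, 0, 0, 0.245], [0.71, 0.062, 0, 0, 0, 0.245]]}}

```text
time_s: 8.9
position: [0.6226, -0.1518, 0.1243]
tcp_rot: [[0.998, -0.065, -0.004], [-0.065, -0.998, 0.001], [-0.004, -0.001, -1.0]]
force: [0.3, 0.6, -2.8]
opening: 0.111
grasp_force: 30.0
```

```bash
python3 - <<'E'
from h import *
s,im,d=snap('scene'); save(im,'s2.png',(170,110,400,280),3.3)
plan([(.6237,-.1516,.1,-3.7),(.6237,-.1516,.037,-3.7)])
s,im,d=snap('wrist'); X=cloud('wrist',d,s); objrect(X,(.69,-.155),.06,.024,.04)
E
```

```text
(0.6237, -0.1516, 0.1, -3.7) -> [ 0.004 -0.002  0.099] [-0.001  0.002 -0.001] mm 25
(0.6237, -0.1516, 0.037, -3.7) -> [0.    0.    0.252] [0. 0. 0.] mm 63
1438 [ 661.9 -141.9] [96.5 41.5] 85.2 z 0.0306
```

View pics/s2.png

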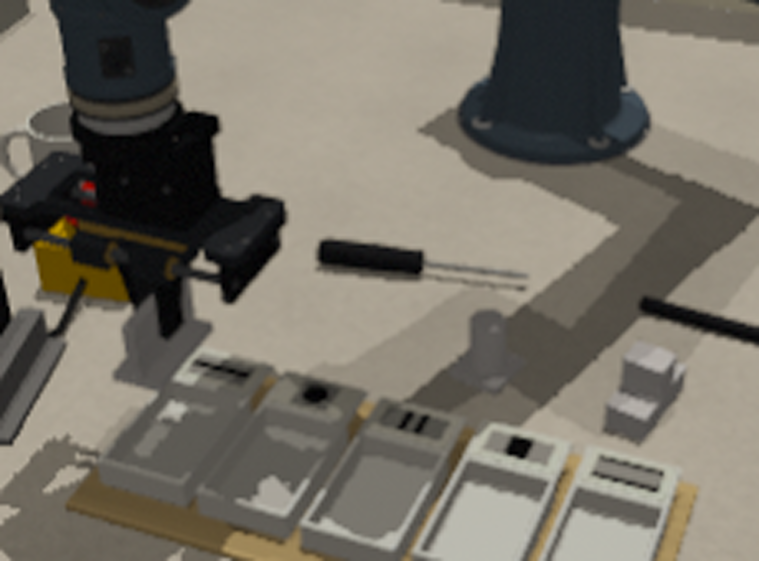

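The tee hangs above its bin at (165,340), held straight. Lowering and releasing.

Request:
{"name": "send_rows", "arguments": {"moves": [[0.004, 0, 0.06, 0, 0, 0], [0.004, 0, 0.12, 0, 0, 0], [0.004, 0, 0.18, 0, 0, 0], [0.004, 0, 0.23, 0, 0, 0], [0.004, 0, 0.28, 0, 0, 0], [0.004, 0, 0.31, 0, 0, 0], [0.004, 0, 0.33, 0, 0, 0], [0.004, 0, 0.345, 0, 0, 0], [0.004, 0, 0.35, 0, 0, 0], [0.004, 0, 0.352, 0, 0, 0]]}}

```text
time_s: 10.0
position: [0.6257, -0.1522, 0.0378]
tcp_rot: [[0.998, -0.065, 0.001], [-0.065, -0.998, -0.0], [0.001, 0.0, -1.0]]
force: [0.2, 0.5, -3.2]
opening: 0.111
grasp_force: 30.0
```

Request:
{"name": "send_rows", "arguments": {"moves": [[0, 0, 0, 0, 0, 0], [0, 0, 0, 0, 0, 0], [0, 0, 0, 0, 0, 0], [0, 0, 0, 0, 0, 0], [0, 0, 0, 0, 0, 0], [0, 0, -0.08, 0, 0, 0], [0, 0, -0.18, 0, 0, 0], [0, 0, -0.3, 0, 0, 0], [0, 0, -0.45, 0, 0, 0], [0, 0, -0.6, 0, 0, 0], [0, 0, -0.6, 0, 0, 0]], "grip": 0.5}}

```text
time_s: 11.1
position: [0.6292, -0.1536, 0.194]
tcp_rot: [[0.998, -0.065, 0.012], [-0.065, -0.998, -0.005], [0.012, 0.004, -1.0]]
force: [1.0, 0.3, 1.3]
opening: 0.5
grasp_force: 0.0
```

```bash
python3 - <<'E'
from h import *
s,im,d=snap('wrist'); X=cloud('wrist',d,s); objrect(X,(.6237,-.1516),.065,.05,.09);  print(s['opening'])
plan([(.4515,.053,.2,-16)])
E
```

```text
1028 [ 626.2 -153. ] [ 9.9 79.9] 86.4 z 0.0656
0.49966620460442457
(0.4515, 0.053, 0.2, -16) -> [-0.755 -0.776 -0.043] [ 0.001 -0.005  0.136] mm 271
```

The tee sits in its bin with its top at 65.6 mm, aligned. Now the post.

Request:
{"name": "send_rows", "arguments": {"moves": [[-0.08, -0.08, 0, 0, 0, 0.02], [-0.19, -0.2, 0, 0, 0, 0.04], [-0.31, -0.32, 0, 0, 0, 0.06], [-0.43, -0.44, 0, 0, 0, 0.08], [-0.55, -0.56, 0, 0, 0, 0.1], [-0.66, -0.68, 0, 0, 0, 0.12], [-0.755, -0.776, -0.03, 0, 0, 0.136], [-0.755, -0.776, -0.03, 0, 0, 0.136], [-0.755, -0.776, -0.03, 0, 0, 0.136], [-0.755, -0.776, -0.03, 0, 0, 0.136], [-0.755, -0.776, -0.03, 0, 0, 0.136]], "grip": 1}}

```text
time_s: 12.25
position: [0.4506, 0.053, 0.1947]
tcp_rot: [[0.961, -0.276, 0.0], [-0.276, -0.961, -0.0], [0.0, 0.0, -1.0]]
force: [-0.6, -0.2, -0.8]
opening: 1.003
grasp_force: 0.0
```

```bash
python3 - <<'E'
from h import *
s,im,d=snap('wrist'); print(s['position'],s['opening'])
X=cloud('wrist',d,s); c=(.4515,.053)
objrect(X,c,.06,.045,.07); objrect(X,c,.06,.006,.02)
objrect(X,(.457,.19),.06,.045,.07)
plan([(.4515,.053,.1,-16),(.4515,.053,.025,-16)])
E
```

```text
[0.45061238 0.05296203 0.19467181] 1.0030296431043364
955 [452.8  52.4] [30.4 32. ] 73.8 z 0.0557
1035 [452.6  52.6] [47.2 48.5] 74.9 z 0.0088
1190 [458.7 189.5] [36.3 28.1] 74.9 z 0.0555
(0.4515, 0.053, 0.1, -16) -> [ 0.004 -0.001  0.379] [ 0.     0.    -0.001] mm 95
(0.4515, 0.053, 0.025, -16) -> [0.  0.  0.3] [0. 0. 0.] mm 75
```

Request:
{"name": "send_rows", "arguments": {"moves": [[0.008, 0, 0.12, 0, 0, 0], [0.008, 0, 0.24, 0, 0, -0.01], [0.008, 0, 0.36, 0, 0, -0.01], [0.008, 0, 0.48, 0, 0, -0.01], [0.008, 0, 0.57, 0, 0, -0.01], [0.008, 0, 0.64, 0, 0, -0.01], [0.008, 0, 0.67, 0, 0, -0.01], [0.008, 0, 0.68, 0, 0, -0.01], [0.008, 0, 0.68, 0, 0, -0.01]]}}

```text
time_s: 13.2
position: [0.452, 0.053, 0.0251]
tcp_rot: [[0.965, -0.261, 0.0], [-0.261, -0.965, -0.0], [0.0, -0.0, -1.0]]
force: [-0.2, 0.7, 1.1]
opening: 1.003
grasp_force: 0.0
```

Request:
{"name": "send_rows", "arguments": {"moves": [[0, 0, 0, 0, 0, 0], [0, 0, 0, 0, 0, 0], [0, 0, 0, 0, 0, 0], [0, 0, 0, 0, 0, 0], [0, 0, 0, 0, 0, 0], [0, 0, 0, 0, 0, 0], [0, 0, 0, 0, 0, 0], [0, 0, 0, 0, 0, 0], [0, 0, 0, 0, 0, 0], [0, 0, 0, 0, 0, 0], [0, 0, 0, 0, 0, 0]], "grip": 0}}

```text
time_s: 14.3
position: [0.4516, 0.0533, 0.025]
tcp_rot: [[0.966, -0.26, -0.0], [-0.26, -0.966, 0.0], [-0.0, -0.0, -1.0]]
force: [0.1, 0.2, -0.7]
opening: 0.36
grasp_force: 30.0
```

Request:
{"name": "send_rows", "arguments": {"moves": [[0, 0, -0.04, 0, 0, 0], [0, 0, -0.1, 0, 0, 0], [0, 0, -0.18, 0, 0, 0], [0, 0, -0.26, 0, 0, 0], [0, 0, -0.34, 0, 0, 0], [0, 0, -0.4, 0, 0, 0], [0, 0, -0.4, 0, 0, 0], [0, 0, -0.4, 0, 0, 0]]}}

```text
time_s: 15.1
position: [0.4513, 0.0533, 0.1252]
tcp_rot: [[0.966, -0.26, 0.0], [-0.26, -0.966, -0.0], [0.0, -0.0, -1.0]]
force: [0.2, -0.4, -2.8]
opening: 0.359
grasp_force: 30.0
```

```bash
python3 - <<'E'
from h import *
plan([(.6310,-.066,.126,-3.7),(.6310,-.066,.0375,-3.7)])
E
```

```text
(0.631, -0.066, 0.126, -3.7) -> [ 0.818  0.274 -0.003] [ 0.    -0.    -0.126] mm 216
(0.631, -0.066, 0.0375, -3.7) -> [0.    0.    0.354] [0. 0. 0.] mm 88
```

Request:
{"name": "send_rows", "arguments": {"moves": [[0.09, 0.03, 0, 0, 0, -0.015], [0.18, 0.06, 0, 0, 0, -0.03], [0.27, 0.09, 0, 0, 0, -0.045], [0.36, 0.12, 0, 0, 0, -0.06], [0.45, 0.15, 0, 0, 0, -0.075], [0.54, 0.18, 0, 0, 0, -0.09], [0.63, 0.21, 0, 0, 0, -0.1], [0.72, 0.24, 0, 0, 0, -0.115], [0.815, 0.272, 0, 0, 0, -0.126], [0.815, 0.272, 0, 0, 0, -0.126], [0.815, 0.272, 0, 0, 0, -0.126], [0.815, 0.272, 0, 0, 0, -0.126]]}}

```text
time_s: 16.3
position: [0.6287, -0.0646, 0.1236]
tcp_rot: [[0.998, -0.065, -0.004], [-0.065, -0.998, 0.001], [-0.004, -0.001, -1.0]]
force: [-1.0, -0.8, -2.3]
opening: 0.359
grasp_force: 30.0
```

Request:
{"name": "send_rows", "arguments": {"moves": [[0, 0, 0.06, 0, 0, 0], [0, 0, 0.12, 0, 0, 0], [0, 0, 0.18, 0, 0, 0], [0, 0, 0.23, 0, 0, 0], [0, 0, 0.28, 0, 0, 0], [0, 0, 0.31, 0, 0, 0], [0, 0, 0.33, 0, 0, 0], [0, 0, 0.345, 0, 0, 0], [0, 0, 0.352, 0, 0, 0], [0, 0, 0.354, 0, 0, 0], [0, 0, 0.354, 0, 0, 0]]}}

```text
time_s: 17.4
position: [0.631, -0.0655, 0.037]
tcp_rot: [[0.998, -0.065, 0.001], [-0.065, -0.998, -0.0], [0.001, 0.0, -1.0]]
force: [-0.1, -0.6, -2.2]
opening: 0.362
grasp_force: 30.0
```

```bash
python3 - <<'E'
from h import *
s,im,d=snap('wrist'); X=cloud('wrist',d,s); print(s['position'],s['force'])
s,im,d=snap('scene'); save(im,'s3.png',(170,110,400,280),3.3)
E
```

```text
[ 0.63097759 -0.06549225  0.03697901] [-0.09968434 -0.60204925 -2.17638691]
```

View pics/s3.png

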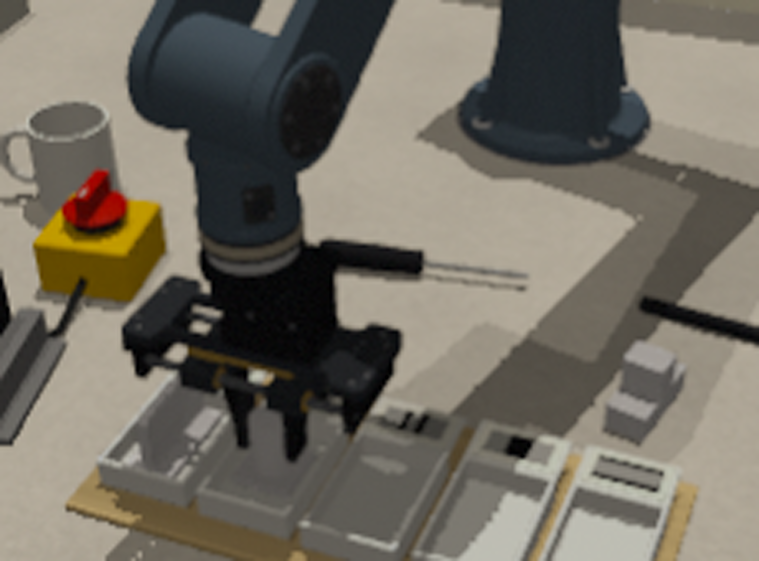

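The post (270,440) is within its bin, next to the tee. Releasing and going to the hat.

Request:
{"name": "send_rows", "arguments": {"moves": [[0, 0, 0.005, 0, 0, 0], [0, 0, 0.005, 0, 0, 0], [0, 0, 0.005, 0, 0, 0]]}}

```text
time_s: 17.8
position: [0.6307, -0.0654, 0.0353]
tcp_rot: [[0.998, -0.065, 0.0], [-0.065, -0.998, 0.0], [0.0, -0.0, -1.0]]
force: [-0.6, 0.4, -3.1]
opening: 0.363
grasp_force: 30.0
```

Request:
{"name": "send_rows", "arguments": {"moves": [[0, 0, 0, 0, 0, 0], [0, 0, 0, 0, 0, 0], [0, 0, 0, 0, 0, 0], [0, 0, 0, 0, 0, 0], [0, 0, -0.05, 0, 0, 0], [0, 0, -0.15, 0, 0, 0], [0, 0, -0.3, 0, 0, 0], [0, 0, -0.45, 0, 0, 0], [0, 0, -0.6, 0, 0, 0], [0, 0, -0.6, 0, 0, 0], [0, 0, -0.6, 0, 0, 0]], "grip": 0.65}}

```text
time_s: 18.9
position: [0.6313, -0.0655, 0.1874]
tcp_rot: [[0.998, -0.065, 0.003], [-0.065, -0.998, -0.001], [0.003, 0.001, -1.0]]
force: [-0.5, -0.5, -0.4]
opening: 0.652
grasp_force: 0.0
```

```bash
python3 - <<'E'
from h import *
s,im,d=snap('wrist'); X=cloud('wrist',d,s); objrect(X,(.631,-.066),.05,.05,.09);  print(s['opening'])
plan([(.4587,.1895,.2,-15.1)])
E
```

```text
1098 [631.7 -66.6] [31.4 31.2] 34.9 z 0.0656
0.6519088714789594
(0.4587, 0.1895, 0.2, -15.1) -> [-0.751 -0.972 -0.057] [0.    0.    0.126] mm 307
```

Request:
{"name": "send_rows", "arguments": {"moves": [[-0.07, -0.09, -0.02, 0, 0, 0.02], [-0.15, -0.19, -0.04, 0, 0, 0.04], [-0.24, -0.31, -0.05, 0, 0, 0.05], [-0.33, -0.43, -0.05, 0, 0, 0.06], [-0.42, -0.55, -0.05, 0, 0, 0.08], [-0.51, -0.66, -0.05, 0, 0, 0.1], [-0.6, -0.78, -0.05, 0, 0, 0.12], [-0.69, -0.89, -0.05, 0, 0, 0.126], [-0.751, -0.972, -0.05, 0, 0, 0.126], [-0.751, -0.972, -0.05, 0, 0, 0.126], [-0.751, -0.972, -0.05, 0, 0, 0.126], [-0.751, -0.972, -0.05, 0, 0, 0.126]], "grip": 1}}

```text
time_s: 20.15
position: [0.4596, 0.1886, 0.1972]
tcp_rot: [[0.965, -0.261, -0.001], [-0.261, -0.965, -0.001], [-0.0, 0.001, -1.0]]
force: [-0.7, -0.0, 0.1]
opening: 0.998
grasp_force: 0.0
```

```bash
python3 - <<'E'
from h import *
s,im,d=snap('wrist'); print(s['position'],s['opening'])
X=cloud('wrist',d,s); c=(.4587,.1895)
objrect(X,c,.06,.045,.07); objrect(X,c,.06,.015,.035)
plan([(.4587,.1895,.025,-15.1)])
E
```

```text
[0.45963758 0.18856724 0.1972408 ] 0.9984129243724498
1197 [458.7 190.3] [35.5 28.1] 75.7 z 0.0557
1609 [458.7 190.2] [35.9 79.9] 75.6 z 0.0258
(0.4587, 0.1895, 0.025, -15.1) -> [-0.005 -0.003  0.689] [ 0.     0.    -0.001] mm 172
```

Request:
{"name": "send_rows", "arguments": {"moves": [[-0.005, -0.005, 0.12, 0, 0, -0.008], [-0.005, -0.005, 0.24, 0, 0, -0.008], [-0.005, -0.005, 0.36, 0, 0, -0.008], [-0.005, -0.005, 0.48, 0, 0, -0.008], [-0.005, -0.005, 0.58, 0, 0, -0.008], [-0.005, -0.005, 0.64, 0, 0, -0.008], [-0.005, -0.005, 0.68, 0, 0, -0.008], [-0.005, -0.005, 0.69, 0, 0, -0.008], [-0.005, -0.005, 0.69, 0, 0, -0.008]]}}

```text
time_s: 21.1
position: [0.4587, 0.1905, 0.0252]
tcp_rot: [[0.969, -0.249, 0.0], [-0.249, -0.969, -0.0], [0.0, -0.0, -1.0]]
force: [-1.1, -0.1, 0.0]
opening: 1.001
grasp_force: 0.0
```

Request:
{"name": "send_rows", "arguments": {"moves": [[0, 0, 0, 0, 0, 0], [0, 0, 0, 0, 0, 0], [0, 0, 0, 0, 0, 0], [0, 0, 0, 0, 0, 0], [0, 0, 0, 0, 0, 0], [0, 0, 0, 0, 0, 0], [0, 0, 0, 0, 0, 0], [0, 0, 0, 0, 0, 0], [0, 0, 0, 0, 0, 0], [0, 0, 0, 0, 0, 0], [0, 0, 0, 0, 0, 0]], "grip": 0}}

```text
time_s: 22.2
position: [0.4583, 0.1909, 0.0253]
tcp_rot: [[0.969, -0.248, 0.0], [-0.248, -0.969, 0.0], [0.0, -0.0, -1.0]]
force: [-0.7, 0.3, 0.4]
opening: 0.412
grasp_force: 30.0
```

Request:
{"name": "send_rows", "arguments": {"moves": [[0, 0, -0.04, 0, 0, 0], [0, 0, -0.1, 0, 0, 0], [0, 0, -0.18, 0, 0, 0], [0, 0, -0.26, 0, 0, 0], [0, 0, -0.34, 0, 0, 0], [0, 0, -0.4, 0, 0, 0], [0, 0, -0.4, 0, 0, 0], [0, 0, -0.4, 0, 0, 0]]}}

```text
time_s: 23.0
position: [0.4579, 0.1908, 0.1254]
tcp_rot: [[0.969, -0.248, 0.0], [-0.248, -0.969, -0.0], [0.0, 0.0, -1.0]]
force: [-0.3, 0.6, -2.3]
opening: 0.409
grasp_force: 30.0
```

```bash
python3 - <<'E'
from h import *
plan([(.6434,.1053,.126,-3.7),(.6434,.1053,.036,-3.7)])
E
```

```text
(0.6434, 0.1053, 0.126, -3.7) -> [ 0.803  0.147 -0.002] [ 0.    -0.    -0.118] mm 204
(0.6434, 0.1053, 0.036, -3.7) -> [0.   0.   0.36] [0. 0. 0.] mm 90
```

Request:
{"name": "send_rows", "arguments": {"moves": [[0.09, 0.016, 0, 0, 0, -0.015], [0.18, 0.032, 0, 0, 0, -0.03], [0.27, 0.05, 0, 0, 0, -0.045], [0.36, 0.066, 0, 0, 0, -0.06], [0.45, 0.082, 0, 0, 0, -0.075], [0.54, 0.1, 0, 0, 0, -0.09], [0.63, 0.116, 0, 0, 0, -0.1], [0.72, 0.132, 0, 0, 0, -0.11], [0.803, 0.147, 0, 0, 0, -0.118], [0.803, 0.147, 0, 0, 0, -0.118], [0.803, 0.147, 0, 0, 0, -0.118], [0.803, 0.147, 0, 0, 0, -0.118]]}}

```text
time_s: 24.2
position: [0.6415, 0.106, 0.1241]
tcp_rot: [[0.998, -0.065, -0.004], [-0.065, -0.998, 0.0], [-0.004, -0.0, -1.0]]
force: [0.0, 0.8, -1.5]
opening: 0.41
grasp_force: 30.0
```

Request:
{"name": "send_rows", "arguments": {"moves": [[0, 0, 0.06, 0, 0, 0], [0, 0, 0.12, 0, 0, 0], [0, 0, 0.18, 0, 0, 0], [0, 0, 0.23, 0, 0, 0], [0, 0, 0.28, 0, 0, 0], [0, 0, 0.31, 0, 0, 0], [0, 0, 0.33, 0, 0, 0], [0, 0, 0.345, 0, 0, 0], [0, 0, 0.352, 0, 0, 0], [0, 0, 0.356, 0, 0, 0], [0, 0, 0.356, 0, 0, 0]]}}

```text
time_s: 25.3
position: [0.6439, 0.1055, 0.0367]
tcp_rot: [[0.998, -0.065, 0.001], [-0.065, -0.998, 0.0], [0.001, -0.0, -1.0]]
force: [0.3, 0.1, -2.1]
opening: 0.411
grasp_force: 30.0
```

Request:
{"name": "send_rows", "arguments": {"moves": [[0, 0, 0, 0, 0, 0], [0, 0, 0, 0, 0, 0], [0, 0, 0, 0, 0, 0], [0, 0, 0, 0, 0, 0], [0, 0, -0.05, 0, 0, 0], [0, 0, -0.15, 0, 0, 0], [0, 0, -0.3, 0, 0, 0], [0, 0, -0.45, 0, 0, 0], [0, 0, -0.6, 0, 0, 0], [0, 0, -0.8, 0, 0, 0], [0, 0, -0.8, 0, 0, 0], [0, 0, -0.8, 0, 0, 0]], "grip": 0.7}}

```text
time_s: 26.5
position: [0.6445, 0.1055, 0.2393]
tcp_rot: [[0.998, -0.065, 0.005], [-0.065, -0.998, -0.0], [0.005, -0.0, -1.0]]
force: [-0.5, 0.1, -0.5]
opening: 0.702
grasp_force: 0.0
```

```bash
python3 - <<'E'
from h import *
s,im,d=snap('wrist'); X=cloud('wrist',d,s); print(s['position'],s['opening'])
objrect(X,(.643,.105),.06,.05,.09); objrect(X,(.643,.105),.06,.032,.05)
plan([(.600,.300,.25,-5)])
E
```

```text
[0.64452698 0.10551545 0.239271  ] 0.7023547432401949
1019 [644.6 104.6] [35.9 27.6] 86.1 z 0.0657
1481 [640.9 107.1] [103.3 115.1] 88.1 z 0.0357
(0.6, 0.3, 0.25, -5) -> [-0.223 -0.765 -0.052] [-0.    -0.     0.014] mm 200
```

The hat is in, its top at 65.7 mm. Next a close measurement of the backrest before fetching the tablet.

Request:
{"name": "send_rows", "arguments": {"moves": [[-0.04, -0.12, -0.02, 0, 0, 0], [-0.1, -0.28, -0.04, 0, 0, 0], [-0.15, -0.44, -0.05, 0, 0, 0], [-0.2, -0.6, -0.05, 0, 0, 0.014], [-0.223, -0.765, -0.05, 0, 0, 0.014], [-0.223, -0.765, -0.05, 0, 0, 0.014], [-0.223, -0.765, -0.05, 0, 0, 0.014], [-0.223, -0.765, -0.05, 0, 0, 0.014]], "grip": 0.6}}

```text
time_s: 27.35
position: [0.5999, 0.2988, 0.2474]
tcp_rot: [[0.996, -0.088, -0.003], [-0.088, -0.996, -0.002], [-0.003, 0.002, -1.0]]
force: [0.2, -0.3, 0.5]
opening: 0.597
grasp_force: 0.0
```

```bash
python3 - <<'E'
from h import *
s,im,d=snap('wrist'); X=cloud('wrist',d,s); print(s['position'],s['opening'])
c=(.585,.37)
p=objrect(X,c,.09,.08,.1)
for z0 in (.02,.04,.06):   # front face points: lowest y part
    q=X[(np.abs(X[...,0]-.585)<.065)&(np.abs(X[...,1]-.37)<.03)&(X[...,2]>z0)&(X[...,2]<z0+.02)]
    if len(q)>20: print(z0,len(q),np.polyfit(q[:,0]-.585,q[:,1],1),np.ptp(q[:,0]),q[:,0].mean())
save(im,'w3.png')
E
```

```text
[0.59993973 0.29880511 0.24735607] 0.5974197862419397
946 [597.7 368.9] [ 8.6 96.7] 86.2 z 0.0904
0.02 349 [-0.10412255  0.3718361 ] 0.11755949391057596 0.5925244402453023
0.04 435 [-0.03371663  0.37208111] 0.11052463644654387 0.597955250548837
0.06 377 [-0.05908897  0.36573763] 0.10266898656628265 0.6010235999841934
```

View pics/w3.png

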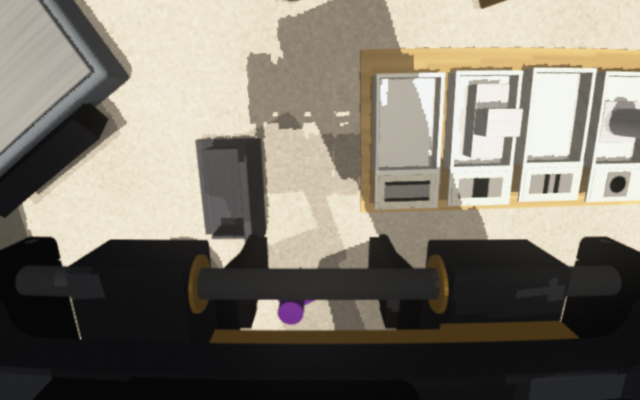

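Backrest at (232,187): front face at y≈0.366 for x=0.585, long axis about -4.4°. The bins (hat at (495,120)) look right. Now the tablet.

```bash
python3 - <<'E'
from h import *
plan([(.6,.07,.25,-5),(.6,-.15,.25,2),(.6003,-.3372,.25,9.9)])
E
```

```text
(0.6, 0.07, 0.25, -5) -> [ 0.08   0.91  -0.008] [ 0.001  0.001 -0.001] mm 229
(0.6, -0.15, 0.25, 2) -> [0.077 0.877 0.   ] [ 0.     0.    -0.078] mm 220
(0.6003, -0.3372, 0.25, 9.9) -> [-0.025  0.748  0.   ] [ 0.     0.    -0.088] mm 187
```

Request:
{"name": "send_rows", "arguments": {"moves": [[0.01, 0.1, 0, 0, 0, 0], [0.02, 0.22, 0, 0, 0, 0], [0.03, 0.36, 0, 0, 0, 0], [0.04, 0.5, 0, 0, 0, 0], [0.06, 0.64, 0, 0, 0, 0], [0.07, 0.78, 0, 0, 0, 0], [0.08, 0.91, 0, 0, 0, 0]]}}

```text
time_s: 28.1
position: [0.6002, 0.0682, 0.2487]
tcp_rot: [[0.996, -0.09, -0.001], [-0.09, -0.996, -0.0], [-0.0, 0.0, -1.0]]
force: [-0.5, 0.4, -1.5]
opening: 0.601
grasp_force: 0.0
```

Request:
{"name": "send_rows", "arguments": {"moves": [[0.01, 0.14, 0, 0, 0, -0.01], [0.025, 0.28, 0, 0, 0, -0.02], [0.04, 0.42, 0, 0, 0, -0.04], [0.05, 0.57, 0, 0, 0, -0.05], [0.06, 0.72, 0, 0, 0, -0.065], [0.077, 0.877, 0, 0, 0, -0.078]]}}

```text
time_s: 28.7
position: [0.5995, -0.1514, 0.2487]
tcp_rot: [[0.999, 0.034, -0.001], [0.034, -0.999, 0.0], [-0.001, -0.0, -1.0]]
force: [0.9, -1.5, 0.0]
opening: 0.596
grasp_force: 0.0
```

Request:
{"name": "send_rows", "arguments": {"moves": [[0, 0.14, 0, 0, 0, -0.02], [-0.01, 0.28, 0, 0, 0, -0.04], [-0.01, 0.42, 0, 0, 0, -0.05], [-0.02, 0.54, 0, 0, 0, -0.07], [-0.02, 0.65, 0, 0, 0, -0.08], [-0.025, 0.748, 0, 0, 0, -0.088], [-0.025, 0.748, 0, 0, 0, -0.088], [-0.025, 0.748, 0, 0, 0, -0.088], [-0.025, 0.748, 0, 0, 0, -0.088]]}}

```text
time_s: 29.6
position: [0.6004, -0.3351, 0.2486]
tcp_rot: [[0.985, 0.172, -0.001], [0.172, -0.985, 0.001], [-0.001, -0.001, -1.0]]
force: [-0.4, 0.8, 0.8]
opening: 0.598
grasp_force: 0.0
```

```bash
python3 - <<'E'
from h import *
s,im,d=snap('wrist'); X=cloud('wrist',d,s); print(s['position'],s['opening'])
c=(.6,-.337)
objrect(X,c,.08,.155,.18); objrect(X,c,.075,.1,.145)
T=snap('top'); Y=cloud('top',T[2]); 
objrect(Y,(.626,-.153),.05,.05,.09); objrect(Y,(.6445,.1046),.05,.05,.09); objrect(Y,(.631,-.066),.04,.05,.09)
save(im,'w4.png')
plan([(.6003,-.3372,.13,9.9)])
E
```

```text
[ 0.60035214 -0.33514594  0.24859526] 0.5984115061406994
2200 [ 604.7 -338. ] [106.   12.4] 10.4 z 0.1685
36 [ 656.2 -328.2] [ 1.6 10.6] 15.3 z 0.1279
96 [ 624.5 -151.9] [10.4 79.3] 86.6 z 0.0633
114 [643.3 105.1] [34.7 29.6] 88.2 z 0.0636
88 [630.1 -65.6] [28.2 30.9] 85.8 z 0.0641
(0.6003, -0.3372, 0.13, 9.9) -> [-0.004  0.01   0.475] [-0.     0.     0.001] mm 119
```

View pics/w4.png

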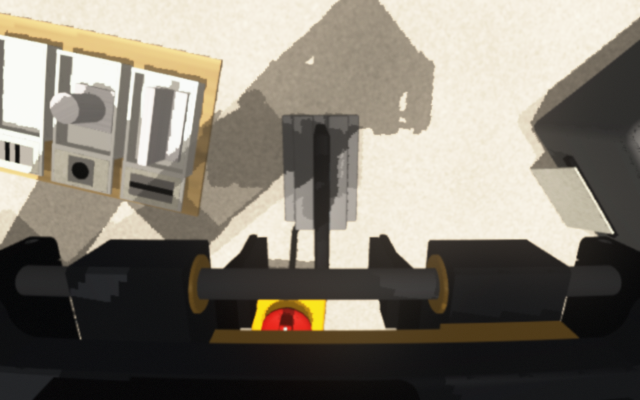

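The tablet edge at (320,200) lies along the tool's x between the fingers, and both filled bins look right on the left. Descend and grip.

Request:
{"name": "send_rows", "arguments": {"moves": [[0.005, 0.012, 0.05, 0, 0, -0.003], [0.005, 0.012, 0.12, 0, 0, -0.003], [0.005, 0.012, 0.2, 0, 0, -0.003], [0.005, 0.012, 0.28, 0, 0, -0.003], [0.005, 0.012, 0.36, 0, 0, -0.003], [0.005, 0.012, 0.43, 0, 0, -0.003], [0.005, 0.012, 0.465, 0, 0, -0.003], [0.005, 0.012, 0.474, 0, 0, -0.003], [0.005, 0.012, 0.474, 0, 0, -0.003], [0.005, 0.012, 0.474, 0, 0, -0.003]]}}

```text
time_s: 30.7
position: [0.6034, -0.3387, 0.1313]
tcp_rot: [[0.984, 0.178, 0.002], [0.178, -0.984, -0.001], [0.001, 0.002, -1.0]]
force: [0.5, 0.3, 0.4]
opening: 0.603
grasp_force: 0.0
```

Request:
{"name": "send_rows", "arguments": {"moves": [[0, 0, 0, 0, 0, 0], [0, 0, 0, 0, 0, 0], [0, 0, 0, 0, 0, 0], [0, 0, 0, 0, 0, 0], [0, 0, 0, 0, 0, 0], [0, 0, 0, 0, 0, 0], [0, 0, 0, 0, 0, 0], [0, 0, 0, 0, 0, 0], [0, 0, 0, 0, 0, 0], [0, 0, 0, 0, 0, 0]], "grip": 0}}

```text
time_s: 31.7
position: [0.6027, -0.3383, 0.1303]
tcp_rot: [[0.984, 0.177, -0.0], [0.177, -0.984, 0.0], [-0.0, -0.0, -1.0]]
force: [0.1, 0.4, 0.1]
opening: 0.134
grasp_force: 30.0
```

Request:
{"name": "send_rows", "arguments": {"moves": [[0, 0, -0.02, 0, 0, 0], [0, 0, -0.06, 0, 0, 0], [0, 0, -0.12, 0, 0, 0], [0, 0, -0.19, 0, 0, 0], [0, 0, -0.26, 0, 0, 0], [0, 0, -0.33, 0, 0, 0], [0, 0, -0.4, 0, 0, 0], [0, 0, -0.45, 0, 0, 0], [0, 0, -0.48, 0, 0, 0], [0, 0, -0.48, 0, 0, 0], [0, 0, -0.48, 0, 0, 0]]}}

```text
time_s: 32.8
position: [0.6024, -0.3381, 0.2498]
tcp_rot: [[0.984, 0.177, -0.001], [0.177, -0.984, 0.001], [-0.001, -0.001, -1.0]]
force: [-0.1, 0.9, -3.8]
opening: 0.139
grasp_force: 30.0
```

```bash
python3 - <<'E'
from h import *
s,im,d=snap('scene'); save(im,'s4.png',(100,60,330,260),3)
Y=cloud('scene',d)
m=(np.abs(Y[...,0]-.6)<.1)&(np.abs(Y[...,1]+.338)<.04)&(Y[...,2]>.06)&(Y[...,2]<.2); 
print('tab zmin',np.nanpercentile(Y[m][:,2],[0,2,50]), len(Y[m]))
plan([(.6,-.11,.25,5),(.59,.11,.25,0),(.582,.28,.25,-4.4)])
E
```

```text
tab zmin [0.12752061 0.13276148 0.16680812] 636
(0.6, -0.11, 0.25, 5) -> [ 0.153 -0.899 -0.002] [-0.001  0.001  0.058] mm 228
(0.59, 0.11, 0.25, 0) -> [ 0.037 -0.88   0.   ] [0.    0.    0.056] mm 220
(0.582, 0.28, 0.25, -4.4) -> [-0.032 -0.68   0.   ] [0.    0.    0.049] mm 170
```

View pics/s4.png

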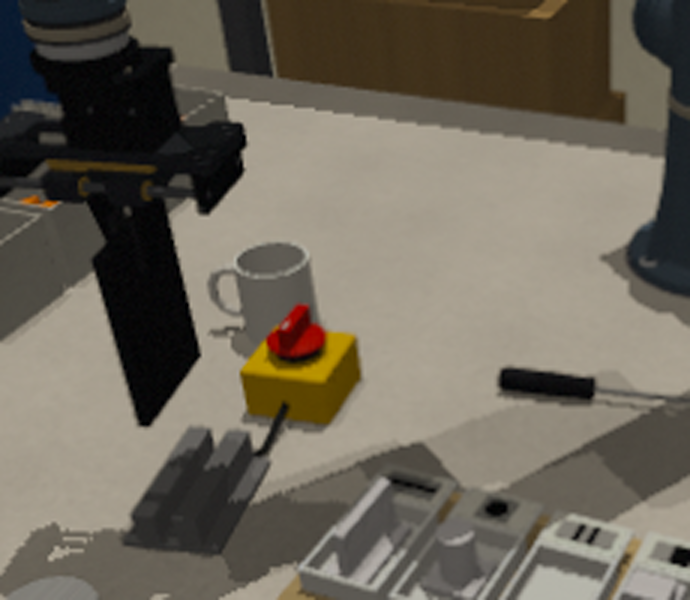

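The tablet (145,330) is out of the dock and hangs straight. Carrying it across.

Request:
{"name": "send_rows", "arguments": {"moves": [[0.006, -0.03, 0, 0, 0, 0], [0.015, -0.09, 0, 0, 0, 0.006], [0.03, -0.17, 0, 0, 0, 0.01], [0.045, -0.26, 0, 0, 0, 0.015], [0.06, -0.35, 0, 0, 0, 0.02], [0.075, -0.44, 0, 0, 0, 0.028], [0.09, -0.53, 0, 0, 0, 0.034], [0.105, -0.62, 0, 0, 0, 0.04], [0.12, -0.71, 0, 0, 0, 0.046], [0.137, -0.81, 0, 0, 0, 0.052], [0.153, -0.899, 0, 0, 0, 0.058]]}}

```text
time_s: 33.95
position: [0.5997, -0.1076, 0.25]
tcp_rot: [[0.996, 0.087, -0.001], [0.087, -0.996, 0.001], [-0.001, -0.001, -1.0]]
force: [0.2, -0.2, -2.1]
opening: 0.132
grasp_force: 30.0
```

Request:
{"name": "send_rows", "arguments": {"moves": [[0.004, -0.09, 0, 0, 0, 0.006], [0.008, -0.18, 0, 0, 0, 0.012], [0.012, -0.27, 0, 0, 0, 0.018], [0.016, -0.36, 0, 0, 0, 0.024], [0.02, -0.45, 0, 0, 0, 0.03], [0.024, -0.54, 0, 0, 0, 0.036], [0.028, -0.63, 0, 0, 0, 0.042], [0.031, -0.72, 0, 0, 0, 0.048], [0.034, -0.8, 0, 0, 0, 0.052], [0.037, -0.88, 0, 0, 0, 0.056]]}}

```text
time_s: 34.95
position: [0.5893, 0.1117, 0.2501]
tcp_rot: [[1.0, -0.0, -0.001], [-0.0, -1.0, 0.001], [-0.001, -0.001, -1.0]]
force: [-0.1, -0.7, -2.3]
opening: 0.137
grasp_force: 30.0
```

Request:
{"name": "send_rows", "arguments": {"moves": [[-0.004, -0.09, 0, 0, 0, 0.008], [-0.008, -0.18, 0, 0, 0, 0.014], [-0.012, -0.27, 0, 0, 0, 0.02], [-0.016, -0.36, 0, 0, 0, 0.026], [-0.02, -0.45, 0, 0, 0, 0.032], [-0.024, -0.54, 0, 0, 0, 0.038], [-0.028, -0.62, 0, 0, 0, 0.044], [-0.032, -0.67, 0, 0, 0, 0.049], [-0.032, -0.68, 0, 0, 0, 0.049], [-0.032, -0.68, 0, 0, 0, 0.049], [-0.032, -0.68, 0, 0, 0, 0.049], [-0.032, -0.68, 0, 0, 0, 0.049]]}}

```text
time_s: 36.15
position: [0.5829, 0.2786, 0.2503]
tcp_rot: [[0.997, -0.079, -0.0], [-0.079, -0.997, -0.0], [-0.0, 0.0, -1.0]]
force: [-0.2, -0.4, -2.3]
opening: 0.13
grasp_force: 30.0
```

```bash
python3 - <<'E'
from h import *
s,im,d=snap('top'); Y=cloud('top',d)
for a in (.06,.075): objrect(Y,(.585,.38),.075,a,.097)
objrect(Y,(.582,.28),.03,.03,.2)
print(s['position'])
# final: bottom back edge at front face + offset b
L=.1223; tau=np.radians(9); fx,fy=.585,.366
n=np.array([np.cos(np.radians(85.6)),np.sin(np.radians(85.6))]) # backward dir
def tcp(b,lift):   # b: distance of back-bottom edge before front face
    # centre bottom: from back-bottom edge, -6mm along thickness dir (cos,-sin...) 
    h=-b-.006*np.cos(tau)+L*np.sin(tau); z=lift+.006*np.sin(tau)+L*np.cos(tau)
    return np.r_[np.array([fx,fy])+n*h, z]
for b,l in((.05,.06),(.022,.003),(.0145,.0015)): print(b,l,tcp(b,l).round(4))
w=[tuple(tcp(b,l))+(-4.4,-9) for b,l in((.05,.06),(.022,.003),(.0145,.0015))]
plan(w)
E
```

```text
50 [568.7 370.7] [ 8.6 37.9] 89.6 z 0.0865
41 [568.8 370.6] [37.9  8.5] 0.5 z 0.0879
none
[0.58289233 0.27857758 0.25029967]
0.05 0.06 [0.5822 0.3293 0.1817]
0.022 0.003 [0.5843 0.3572 0.1247]
0.0145 0.0015 [0.5849 0.3647 0.1232]
(np.float64(0.582177185121258), np.float64(0.3293142466400345), np.float64(0.18173289084502675), -4.4, -9) -> [-0.019 -0.202  0.274] [-0.1    0.    -0.001] mm 85
(np.float64(0.5843253179088089), np.float64(0.35723172370238826), np.float64(0.12473289084502674), -4.4, -9) -> [-0.    -0.146  0.208] [0. 0. 0.] mm 64
(np.float64(0.5849007106197601), np.float64(0.3647096193440902), np.float64(0.12323289084502674), -4.4, -9) -> [ 0.    -0.031  0.001] [0. 0. 0.] mm 8
```

Request:
{"name": "send_rows", "arguments": {"moves": [[-0.003, -0.04, 0.05, -0.02, 0, 0], [-0.007, -0.08, 0.11, -0.04, 0, 0], [-0.011, -0.12, 0.17, -0.06, 0, 0], [-0.015, -0.16, 0.23, -0.08, 0, 0], [-0.019, -0.202, 0.274, -0.1, 0, 0], [-0.019, -0.202, 0.274, -0.1, 0, 0], [-0.019, -0.202, 0.274, -0.1, 0, 0], [-0.019, -0.202, 0.274, -0.1, 0, 0]]}}

```text
time_s: 37.0
position: [0.5827, 0.3294, 0.1828]
tcp_rot: [[0.997, -0.078, -0.011], [-0.079, -0.985, -0.155], [0.001, 0.156, -0.988]]
force: [0.2, 0.3, -2.9]
opening: 0.14
grasp_force: 30.0
```

Request:
{"name": "send_rows", "arguments": {"moves": [[0, -0.03, 0.04, 0, 0, 0], [0, -0.06, 0.08, 0, 0, 0], [0, -0.09, 0.12, 0, 0, 0], [0, -0.12, 0.16, 0, 0, 0], [0, -0.135, 0.19, 0, 0, 0], [0, -0.145, 0.2, 0, 0, 0], [0, -0.145, 0.2, 0, 0, 0], [0, -0.145, 0.2, 0, 0, 0]]}}

```text
time_s: 37.8
position: [0.5844, 0.3583, 0.127]
tcp_rot: [[0.997, -0.077, -0.012], [-0.078, -0.985, -0.156], [0.001, 0.156, -0.988]]
force: [-0.6, 0.7, -3.2]
opening: 0.132
grasp_force: 30.0
```

```bash
python3 - <<'E'
from h import *
s,im,d=snap('scene'); save(im,'s5.png',(370,130,520,320),3.1); print(s['force'],s['tcp_rot'][2])
L=.1223; tau=np.radians(9); fx,fy=.585,.366
n=np.array([np.cos(np.radians(85.6)),np.sin(np.radians(85.6))])
h=lambda b:-b-.006*np.cos(tau)+L*np.sin(tau)
w=[tuple(np.r_[np.array([fx,fy])+n*h(b),l+.006*np.sin(tau)+L*np.cos(tau)])+(-4.4,-9) for b,l in((.018,.003),(.0145,.001))]
plan(w)
E
```

```text
[-0.60624862  0.71307434 -3.24533682] [ 5.55323625e-04  1.56352353e-01 -9.87701186e-01]
(np.float64(0.5846321940213163), np.float64(0.36121993471129593), np.float64(0.12473289084502674), -4.4, -9) -> [-0.001 -0.013  0.008] [-0.    -0.001 -0.001] mm 4
(np.float64(0.5849007106197601), np.float64(0.3647096193440902), np.float64(0.12273289084502674), -4.4, -9) -> [-0.    -0.015  0.006] [0. 0. 0.] mm 4
```

View pics/s5.png

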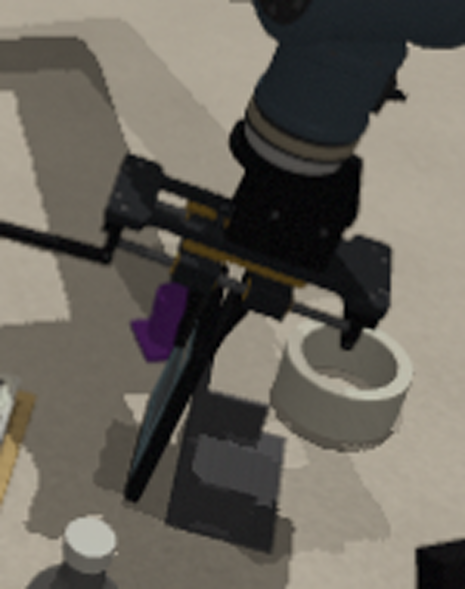

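The tablet (165,400) stands tilted in front of the backrest, screen (light face) to the left, and the gripper is clear of the tape roll. Lowering gently.

Request:
{"name": "send_rows", "arguments": {"moves": [[0, -0.006, 0.004, 0, 0, 0], [0, -0.013, 0.008, 0, 0, 0], [0, -0.018, 0.01, 0, 0, 0], [0, -0.022, 0.013, 0, 0, 0], [0, -0.022, 0.013, 0, 0, 0], [0, -0.022, 0.013, 0, 0, 0]]}}

```text
time_s: 38.45
position: [0.5845, 0.3631, 0.1226]
tcp_rot: [[0.997, -0.077, -0.012], [-0.078, -0.985, -0.156], [-0.0, 0.157, -0.988]]
force: [0.8, -0.7, -2.9]
opening: 0.13
grasp_force: 30.0
```

Request:
{"name": "send_rows", "arguments": {"moves": [[0, -0.001, 0.003, 0, 0, 0], [0, -0.001, 0.006, 0, 0, 0], [0, -0.001, 0.008, 0, 0, 0], [0, -0.001, 0.008, 0, 0, 0]]}}

```text
time_s: 38.85
position: [0.5847, 0.3633, 0.1216]
tcp_rot: [[0.997, -0.077, -0.011], [-0.078, -0.985, -0.156], [0.001, 0.156, -0.988]]
force: [-1.1, 0.2, 3.8]
opening: 0.137
grasp_force: 30.0
```

Request:
{"name": "send_rows", "arguments": {"moves": [[0, -0.003, 0, 0, 0, 0], [0, -0.006, 0, 0, 0, 0], [0, -0.006, 0, 0, 0, 0]]}}

```text
time_s: 39.15
position: [0.5848, 0.3639, 0.1215]
tcp_rot: [[0.997, -0.077, -0.012], [-0.077, -0.984, -0.158], [0.001, 0.158, -0.987]]
force: [-2.1, -1.1, 6.8]
opening: 0.134
grasp_force: 30.0
```

Request:
{"name": "send_rows", "arguments": {"moves": [[0, -0.004, 0, 0, 0, 0], [0, -0.008, 0, 0, 0, 0], [0, -0.008, 0, 0, 0, 0]]}}

```text
time_s: 39.45
position: [0.5849, 0.3649, 0.1214]
tcp_rot: [[0.997, -0.076, -0.012], [-0.077, -0.984, -0.16], [0.0, 0.16, -0.987]]
force: [-2.4, -3.0, 6.4]
opening: 0.133
grasp_force: 30.1
```

Request:
{"name": "send_rows", "arguments": {"moves": [[0, -0.004, 0, 0, 0, 0], [0, -0.008, 0, 0, 0, 0], [0, -0.008, 0, 0, 0, 0]]}}

```text
time_s: 39.75
position: [0.585, 0.3659, 0.1212]
tcp_rot: [[0.997, -0.076, -0.012], [-0.077, -0.984, -0.162], [0.0, 0.162, -0.987]]
force: [-2.4, -3.8, 7.7]
opening: 0.137
grasp_force: 30.7
```

```bash
python3 - <<'E'
from h import *
s,im,d=snap('scene'); print(s['force'],s['moment'],s['tcp_rot'][2],s['position'])
save(im,'s6.png',(410,200,500,320),5)
E
```

```text
[-2.3567599  -3.84253633  7.72413909] [-1.53532467  0.40657322 -0.09895489] [ 1.87031976e-04  1.62476593e-01 -9.86712380e-01] [0.58501796 0.36592004 0.12124987]
```

View pics/s6.png

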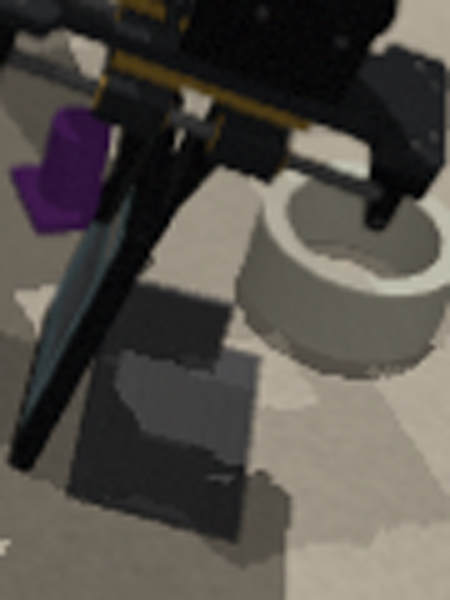

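```bash
python3 - <<'E'
from h import *
s=readout.read_state()
R=np.array(s['tcp_rot']); p=np.array(s['position'])
f=np.array([.585,.366]); l=np.radians(-4.4); u=np.array([np.cos(l),np.sin(l)])
e=f+.06*u
print('back end',((proj('scene',[[*e,0],[*e,.09]])-[410,200])*5).round())
for y in (-.006,.006):
    q=[p+R@np.array([.055,y,k]) for k in (.1223,.03,-.035)]
    print('tablet',y,((proj('scene',q)-[410,200])*5).round().tolist(),np.round(q[0],4))
# gap at z=.09 between tablet back face and front
b=p+R@np.array([0,-.006,0]); d=R[:,2]; t=(.09-b[2])/d[2]; q=b+t*d
n=np.array([np.cos(np.radians(85.6)),np.sin(np.radians(85.6))]); print('gap',(f-q[:2])@n)
T=snap('top'); Y=cloud('top',T[2]); objrect(Y,(.585,.38),.07,.075,.098)
S=snap('scene'); Z=cloud('scene',S[2])
m=(Z[...,0]>.53)&(Z[...,0]<.66)&(Z[...,1]>.3)&(Z[...,1]<.4)
for z in np.arange(.01,.16,.01):
    k=m&(abs(Z[...,2]-z)<.005); print(round(z,3),k.sum(),(np.nanpercentile(Z[k][:,1],[2,25,50,75,98])*1000).round())
E
```

```text
back end [[ 60. 494.]
 [ 95. 359.]]
tablet -0.006 [[31.0, 478.0], [100.0, 350.0], [153.0, 250.0]] [ 6.388e-01  3.478e-01 -4.000e-04]
tablet 0.006 [[7.0, 468.0], [73.0, 340.0], [125.0, 239.0]] [0.6379 0.336  0.0016]
gap -0.0008479573341758656
60 [572.6 354. ] [ 20.7 101.1] 75.2 z 0.0892
0.01 269 [335. 378. 387. 393. 399.]
0.02 107 [337. 343. 376. 390. 399.]
0.03 119 [338. 344. 374. 388. 399.]
0.04 136 [340. 349. 378. 389. 399.]
0.05 58 [341. 344. 348. 364. 393.]
0.06 56 [343. 346. 349. 355. 369.]
0.07 62 [345. 347. 350. 361. 369.]
0.08 50 [347. 349. 352. 361. 369.]
0.09 94 [348. 352. 364. 368. 372.]
0.1 36 [351. 352. 354. 357. 362.]
0.11 40 [352. 353. 355. 357. 364.]
0.12 38 [353. 355. 357. 360. 369.]
0.13 54 [350. 356. 358. 363. 379.]
0.14 58 [352. 357. 359. 366. 381.]
0.15 70 [354. 360. 362. 370. 385.]
```

Computed gap at the backrest's top edge is about 0 (−0.8 mm), so the tablet touches both bench and backrest. Release and withdraw along the tool axis.

Request:
{"name": "send_rows", "arguments": {"moves": [[0, 0, -0.003, 0, 0, 0], [0, 0, -0.003, 0, 0, 0], [0, 0, -0.003, 0, 0, 0], [0, 0, -0.003, 0, 0, 0], [0, 0, -0.003, 0, 0, 0]], "grip": 0.4}}

```text
time_s: 40.4
position: [0.5848, 0.3687, 0.1202]
tcp_rot: [[0.997, -0.077, -0.012], [-0.078, -0.985, -0.156], [-0.0, 0.157, -0.988]]
force: [-1.0, -0.6, 0.0]
opening: 0.393
grasp_force: 0.0
```

Request:
{"name": "send_rows", "arguments": {"moves": [[0, 0, -0.03, 0, 0, 0], [0, 0, -0.08, 0, 0, 0], [0, 0, -0.16, 0, 0, 0], [0, 0, -0.24, 0, 0, 0], [0, 0, -0.34, 0, 0, 0], [0, 0, -0.44, 0, 0, 0], [0, 0, -0.54, 0, 0, 0], [0, 0, -0.54, 0, 0, 0]]}}

```text
time_s: 41.2
position: [0.589, 0.3916, 0.26]
tcp_rot: [[0.997, -0.077, -0.002], [-0.077, -0.986, -0.151], [0.01, 0.15, -0.989]]
force: [1.1, 1.0, 0.7]
opening: 0.399
grasp_force: 0.0
```

Request:
{"name": "send_rows", "arguments": {"moves": [[0, 0.1, 0, 0.03, 0, 0], [0, 0.25, 0, 0.06, 0, 0], [0, 0.4, 0, 0.1, 0, 0], [0, 0.55, 0, 0.1, 0, 0], [0, 0.7, 0, 0.1, 0, 0], [0, 0.7, 0, 0.1, 0, 0]]}}

```text
time_s: 41.8
position: [0.5729, 0.2129, 0.2818]
tcp_rot: [[0.997, -0.083, 0.0], [-0.083, -0.997, -0.002], [0.0, 0.002, -1.0]]
force: [0.3, 0.7, 0.6]
opening: 0.404
grasp_force: 0.0
```

```bash
python3 - <<'E'
from h import *
S=snap('scene'); im=S[1]
a=cv2.resize(im[190:320,410:500],None,fx=4,fy=4,interpolation=cv2.INTER_CUBIC)
Z=cloud('scene',S[2])
m=(Z[...,0]>.53)&(Z[...,0]<.66)&(Z[...,1]>.3)&(Z[...,1]<.41)
for z in (.03,.06,.1,.13,.15):
    k=m&(abs(Z[...,2]-z)<.005); print(round(z,3),k.sum(),(np.nanpercentile(Z[k][:,1],[2,25,50,75,98])*1000).round())
T=snap('top'); Y=cloud('top',T[2]); print(S[0]['position'])
objrect(Y,(.585,.36),.07,.14,.18); objrect(Y,(.585,.37),.07,.08,.1)
b=cv2.resize(T[1][150:260,170:400],None,fx=1.9,fy=1.9,interpolation=cv2.INTER_CUBIC)
g=np.zeros((520,800,3),np.uint8); g[:520,:360]=a; g[:209,362:799]=b; save(g,'s7.png')
plan([(.5,.0,.25,0),(.43,-.2,.25,3),(.4204,-.3293,.2,5.2)])
E
```

```text
0.03 159 [339. 347. 383. 398. 409.]
0.06 59 [344. 346. 349. 355. 369.]
0.1 48 [351. 353. 355. 358. 362.]
0.13 45 [357. 359. 361. 363. 368.]
0.15 57 [361. 363. 365. 367. 372.]
[0.57292402 0.21289894 0.28184993]
133 [578.8 371.9] [14.2 97.2] 86.7 z 0.1558
none
(0.5, 0.0, 0.25, 0) -> [-0.222  0.887  0.124] [-0.     0.    -0.051] mm 231
(0.43, -0.2, 0.25, 3) -> [-0.28  0.8   0.  ] [ 0.     0.    -0.033] mm 212
(0.4204, -0.3293, 0.2, 5.2) -> [-0.065  0.514  0.2  ] [ 0.     0.    -0.024] mm 139
```

View pics/s7.png

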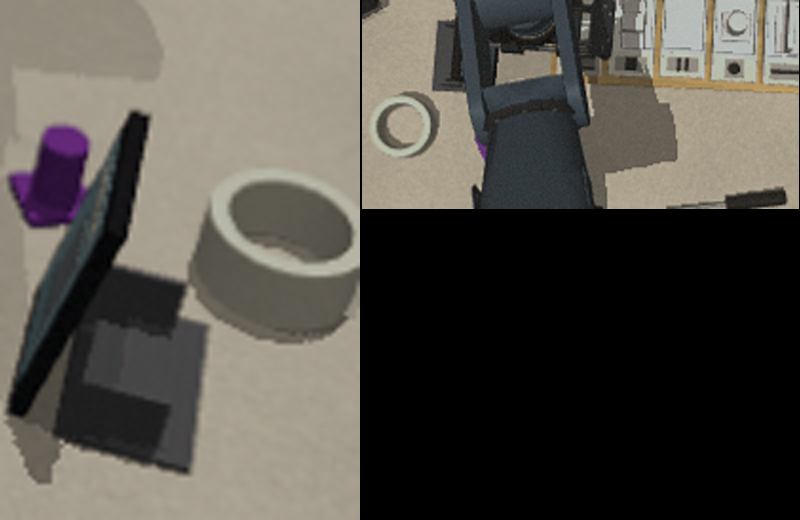

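The tablet (80,260) leans on the backrest, stable, screen to the left. Back to the stop.

Request:
{"name": "send_rows", "arguments": {"moves": [[-0.03, 0.12, 0.02, 0, 0, -0.01], [-0.06, 0.26, 0.04, 0, 0, -0.02], [-0.1, 0.41, 0.06, 0, 0, -0.03], [-0.14, 0.56, 0.08, 0, 0, -0.04], [-0.18, 0.72, 0.1, 0, 0, -0.05], [-0.222, 0.887, 0.124, 0, 0, -0.051]]}}

```text
time_s: 42.5
position: [0.5005, 0.0008, 0.2497]
tcp_rot: [[1.0, 0.006, 0.0], [0.006, -1.0, 0.0], [0.0, -0.0, -1.0]]
force: [1.4, 0.0, -0.2]
opening: 0.402
grasp_force: 0.0
```

Request:
{"name": "send_rows", "arguments": {"moves": [[-0.05, 0.14, 0, 0, 0, -0.006], [-0.1, 0.28, 0, 0, 0, -0.012], [-0.15, 0.42, 0, 0, 0, -0.018], [-0.2, 0.56, 0, 0, 0, -0.024], [-0.24, 0.68, 0, 0, 0, -0.03], [-0.28, 0.8, 0, 0, 0, -0.033]]}}

```text
time_s: 43.1
position: [0.4313, -0.1999, 0.2499]
tcp_rot: [[0.998, 0.056, 0.0], [0.056, -0.998, 0.001], [0.0, -0.001, -1.0]]
force: [0.5, -0.2, 0.8]
opening: 0.4
grasp_force: 0.0
```

Request:
{"name": "send_rows", "arguments": {"moves": [[-0.014, 0.11, 0.04, 0, 0, -0.006], [-0.028, 0.22, 0.08, 0, 0, -0.012], [-0.042, 0.33, 0.12, 0, 0, -0.018], [-0.055, 0.43, 0.16, 0, 0, -0.024], [-0.065, 0.514, 0.2, 0, 0, -0.024], [-0.065, 0.514, 0.2, 0, 0, -0.024], [-0.065, 0.514, 0.2, 0, 0, -0.024], [-0.065, 0.514, 0.2, 0, 0, -0.024]]}}

```text
time_s: 43.9
position: [0.4221, -0.3275, 0.2003]
tcp_rot: [[0.996, 0.093, -0.0], [0.093, -0.996, 0.001], [-0.0, -0.001, -1.0]]
force: [-0.1, -0.4, -0.1]
opening: 0.401
grasp_force: 0.0
```

```bash
python3 - <<'E'
from h import *
S=snap('top'); Y=cloud('top',S[2]); s=S[0]; print(s['position'],s['opening'],s['time_s'])
for c in ((.625,-.153),(.6445,.1046),(.631,-.066)): objrect(Y,c,.045,.05,.09)
objrect(Y,(.585,.36),.09,.14,.18); objrect(Y,(.585,.37),.07,.08,.1)
w,im,d=snap('wrist'); X=cloud('wrist',d,w); i=im.astype(int)
red=(i[...,0]>80)&(i[...,1]<70)&(i[...,2]<80)
p=X[red&(X[...,2]>.089)&(X[...,2]<.12)]; q=cv2.minAreaRect((p[:,:2]*1000).astype(np.float32)); print(len(p),q,np.median(p[:,2]))
plan([(.4204,-.3293,.1,5.2),(.4204,-.3293,.0775,5.2)])
E
```

```text
[ 0.42205201 -0.32752192  0.20030575] 0.4005425446249973 43.9
96 [ 624.9 -152. ] [11.1 79.8] 86.2 z 0.0636
105 [632.2 105.5] [34.5 27.1] 87.3 z 0.0643
87 [630.3 -65.6] [31.7 28.2] 0.1 z 0.0634
226 [584.4 369.7] [ 17.  109.1] 85.9 z 0.1548
104 [579.6 355.1] [ 18.8 114.1] 76.9 z 0.09
855 ((420.0892639160156, -329.0030822753906), (48.55845260620117, 13.243990898132324), 5.5837578773498535) 0.0965276613544322
(0.4204, -0.3293, 0.1, 5.2) -> [-0.008  0.006  0.403] [ 0.    -0.     0.002] mm 101
(0.4204, -0.3293, 0.0775, 5.2) -> [0.   0.   0.09] [0. 0. 0.] mm 23
```

The hat has shifted 11 mm along its bin since placing (a knock). I'll check it before the final turn.

```bash
python3 - <<'E'
from h import *
S=snap('top'); a=cv2.resize(S[1][135:205,265:415],None,fx=5,fy=5,interpolation=cv2.INTER_CUBIC)[:300,:750]
Y=cloud('top',S[2]); objrect(Y,(.632,.1055),.048,.033,.09)
m=(np.hypot(Y[...,0]-.632,Y[...,1]-.1055)<.03)&(Y[...,2]>.055); p=Y[m]; A=np.c_[p[:,:2]-p[:,:2].mean(0),np.ones(len(p))]; print('tilt deg',np.degrees(np.linalg.lstsq(A,p[:,2],rcond=None)[0][:2]))
S=snap('scene'); b=cv2.resize(S[1][200:310,230:400],None,fx=2.7,fy=2.7,interpolation=cv2.INTER_CUBIC)
g=np.zeros((600,760,3),np.uint8); g[:300,:750]=a; g[300:597,:459]=b[:297]; save(g,'chk.png')
E
```

```text
230 [633.1 115.8] [68.5 87.3] 71.0 z 0.0422
tilt deg [0.47570508 0.2955058 ]
```

View pics/chk.png

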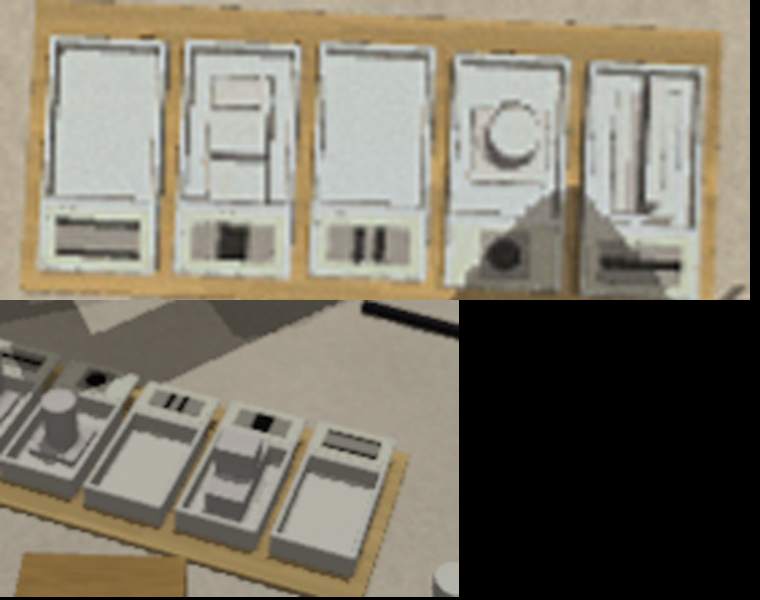

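The hat is flat, upright and inside its own bin (240,140), only slid to the card end, so it stays. The post and tee are fine. Now grip the stop and turn it.

Request:
{"name": "send_rows", "arguments": {"moves": [[-0.008, 0.006, 0.1, 0, 0, 0], [-0.008, 0.006, 0.2, 0, 0, 0], [-0.008, 0.006, 0.3, 0, 0, 0], [-0.008, 0.006, 0.38, 0, 0, 0], [-0.008, 0.006, 0.44, 0, 0, 0], [-0.008, 0.006, 0.47, 0, 0, 0], [-0.008, 0.006, 0.482, 0, 0, 0], [-0.008, 0.006, 0.485, 0, 0, 0], [-0.008, 0.006, 0.485, 0, 0, 0]]}}

```text
time_s: 45.0
position: [0.4203, -0.3309, 0.0797]
tcp_rot: [[0.996, 0.092, 0.001], [0.092, -0.996, -0.001], [0.001, 0.001, -1.0]]
force: [-0.2, -0.3, -0.0]
opening: 0.4
grasp_force: 0.0
```

Request:
{"name": "send_rows", "arguments": {"moves": [[0, 0, 0, 0, 0, 0], [0, 0, 0, 0, 0, 0], [0, 0, 0, 0, 0, 0], [0, 0, 0, 0, 0, 0], [0, 0, 0, 0, 0, 0], [0, 0, 0, 0, 0, 0], [0, 0, 0, 0, 0, 0], [0, 0, 0, 0, 0, 0]], "grip": 0}}

```text
time_s: 45.8
position: [0.4197, -0.3288, 0.0793]
tcp_rot: [[0.996, 0.091, -0.001], [0.091, -0.996, 0.003], [-0.0, -0.003, -1.0]]
force: [0.3, 5.3, 5.1]
opening: 0.157
grasp_force: 30.0
```

Request:
{"name": "send_rows", "arguments": {"moves": [[0, 0, -0.003, 0, 0, 0.07], [0, 0, -0.006, 0, 0, 0.14], [0, 0, -0.009, 0, 0, 0.21], [0, 0, -0.012, 0, 0, 0.29], [0, 0, -0.015, 0, 0, 0.37], [0, 0, -0.018, 0, 0, 0.45], [0, 0, -0.021, 0, 0, 0.53], [0, 0, -0.024, 0, 0, 0.61], [0, 0, -0.026, 0, 0, 0.69], [0, 0, -0.028, 0, 0, 0.75], [0, 0, -0.028, 0, 0, 0.785], [0, 0, -0.028, 0, 0, 0.785]]}}

```text
time_s: 47.0
position: [0.4194, -0.3291, 0.0857]
tcp_rot: [[0.418, -0.908, -0.002], [-0.908, -0.418, 0.002], [-0.003, 0.0, -1.0]]
force: [1.2, 4.0, 1.0]
opening: 0.16
grasp_force: 30.2
```

```bash
python3 - <<'E'
from h import *
s=readout.read_state(); R=np.array(s['tcp_rot']); print(s['force'],s['moment'],s['opening'],np.degrees(np.arctan2(R[1,0],R[0,0])))
E
```

```text
[1.20718916 4.04856265 1.0196426 ] [ 0.93840989 -0.16490864  0.41787647] 0.16033856501395366 -65.27597217199246
```

Request:
{"name": "send_rows", "arguments": {"moves": [[0, 0, 0, 0, 0, 0.01], [0, 0, 0, 0, 0, 0.01], [0, 0, 0, 0, 0, 0.01]]}}

```text
time_s: 47.3
position: [0.4194, -0.3292, 0.0857]
tcp_rot: [[0.404, -0.915, -0.002], [-0.915, -0.404, 0.002], [-0.003, 0.0, -1.0]]
force: [0.3, 4.6, 1.2]
opening: 0.162
grasp_force: 30.5
```

Request:
{"name": "send_rows", "arguments": {"moves": [[0, 0, 0, 0, 0, 0], [0, 0, 0, 0, 0, 0], [0, 0, 0, 0, 0, 0], [0, 0, 0, 0, 0, 0], [0, 0, -0.1, 0, 0, 0], [0, 0, -0.25, 0, 0, 0], [0, 0, -0.4, 0, 0, 0], [0, 0, -0.5, 0, 0, 0], [0, 0, -0.5, 0, 0, 0], [0, 0, -0.5, 0, 0, 0]], "grip": 0.6}}

```text
time_s: 48.3
position: [0.4199, -0.3308, 0.2114]
tcp_rot: [[0.402, -0.916, 0.001], [-0.916, -0.402, -0.001], [0.001, -0.0, -1.0]]
force: [0.5, -0.1, -0.1]
opening: 0.602
grasp_force: 0.0
```

```bash
python3 - <<'E'
from h import *
w,im,d=snap('wrist'); X=cloud('wrist',d,w); i=im.astype(int); print(w['position'],w['force'])
red=(i[...,0]>80)&(i[...,1]<70)&(i[...,2]<80)
p=X[red&(X[...,2]>.095)&(X[...,2]<.12)]; q=cv2.minAreaRect((p[:,:2]*1000).astype(np.float32)); print(len(p),q,np.median(p[:,2]))
S=snap('top'); Y=cloud('top',S[2])
for c in ((.625,-.153),(.632,.1055),(.631,-.066)): objrect(Y,c,.045,.05,.09)
objrect(Y,(.585,.36),.09,.14,.18)
S=snap('scene'); a=S[1]; save(a,'end.png',scale=1.25)
E
```

```text
[ 0.41988701 -0.33076463  0.21137376] [ 0.51237702 -0.08808703 -0.08085394]
866 ((420.10601806640625, -330.35992431640625), (13.952813148498535, 48.200984954833984), 28.028255462646484) 0.10295830978346476
96 [ 624.9 -152. ] [10.8 79.5] 86.2 z 0.0634
107 [632.4 105.3] [34.4 27.7] 89.6 z 0.0632
88 [630.1 -65.5] [28.6 31.3] 87.5 z 0.0646
224 [584.2 369.9] [ 17.  109.3] 85.7 z 0.1554
```

View pics/end.png

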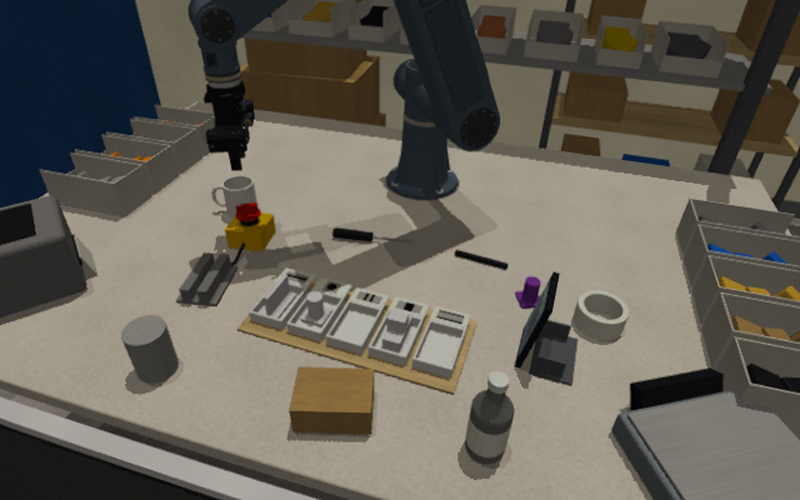

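All is in place. The stop is up (103.0 mm) with its bar at -62°, though the end should be near -63.5°, so I nudge once more to be sure of the end.

Request:
{"name": "send_rows", "arguments": {"moves": [[0, 0, 0.1, 0, 0, 0.03], [0, 0, 0.2, 0, 0, 0.03], [0, 0, 0.3, 0, 0, 0.03], [0, 0, 0.4, 0, 0, 0.03], [0, 0, 0.46, 0, 0, 0.03], [0, 0, 0.49, 0, 0, 0.03], [0, 0, 0.5, 0, 0, 0.03], [0, 0, 0.5, 0, 0, 0.03]]}}

```text
time_s: 49.25
position: [0.4199, -0.3305, 0.0857]
tcp_rot: [[0.359, -0.933, -0.0], [-0.933, -0.359, 0.001], [-0.001, 0.0, -1.0]]
force: [0.4, 0.1, 0.1]
opening: 0.6
grasp_force: 0.0
```

Request:
{"name": "send_rows", "arguments": {"moves": [[0, 0, 0, 0, 0, 0], [0, 0, 0, 0, 0, 0], [0, 0, 0, 0, 0, 0], [0, 0, 0, 0, 0, 0], [0, 0, 0, 0, 0, 0], [0, 0, 0, 0, 0, 0], [0, 0, 0, 0, 0, 0], [0, 0, 0, 0, 0, 0], [0, 0, 0, 0, 0, 0.02], [0, 0, 0, 0, 0, 0.04], [0, 0, 0, 0, 0, 0.04]], "grip": 0}}

```text
time_s: 50.35
position: [0.4201, -0.3306, 0.0862]
tcp_rot: [[0.301, -0.954, 0.0], [-0.954, -0.301, -0.001], [0.001, 0.0, -1.0]]
force: [1.9, 1.2, 2.4]
opening: 0.174
grasp_force: 30.8
```

```bash
python3 - <<'E'
from h import *
s=readout.read_state(); R=np.array(s['tcp_rot']); print(s['force'],s['moment'],s['opening'],np.degrees(np.arctan2(R[1,0],R[0,0])))
E
```

```text
[1.88756731 1.18871164 2.36224496] [ 0.30379507 -0.25410769  0.60807419] 0.17434540268675675 -72.47409406759984
```

Request:
{"name": "send_rows", "arguments": {"moves": [[0, 0, 0, 0, 0, 0], [0, 0, 0, 0, 0, 0], [0, 0, 0, 0, 0, 0], [0, 0, 0, 0, 0, 0], [0, 0, -0.1, 0, 0, 0], [0, 0, -0.25, 0, 0, 0], [0, 0, -0.4, 0, 0, 0], [0, 0, -0.5, 0, 0, 0], [0, 0, -0.5, 0, 0, 0], [0, 0, -0.5, 0, 0, 0], [0, 0, -0.5, 0, 0, 0]], "grip": 0.6}}

```text
time_s: 51.45
position: [0.4191, -0.3297, 0.2097]
tcp_rot: [[0.299, -0.954, -0.002], [-0.954, -0.299, 0.002], [-0.003, 0.001, -1.0]]
force: [-0.0, 1.1, -0.5]
opening: 0.599
grasp_force: 0.0
```

```bash
python3 - <<'E'
from h import *
w,im,d=snap('wrist'); X=cloud('wrist',d,w); i=im.astype(int); print(w['position'],w['force'])
red=(i[...,0]>80)&(i[...,1]<70)&(i[...,2]<80)
p=X[red&(X[...,2]>.095)&(X[...,2]<.12)]; q=cv2.minAreaRect((p[:,:2]*1000).astype(np.float32)); print(len(p),q,np.median(p[:,2]))
S=snap('top'); Y=cloud('top',S[2])
for c in ((.625,-.153),(.632,.1055),(.631,-.066)): objrect(Y,c,.045,.05,.09)
objrect(Y,(.585,.36),.09,.14,.18)
E
```

```text
[ 0.41910809 -0.32966699  0.20967197] [-0.0257576   1.05294971 -0.53888443]
888 ((420.06695556640625, -330.3417663574219), (14.031810760498047, 48.420589447021484), 27.906944274902344) 0.10301309899281581
97 [ 624.  -151.6] [10.1 78.2] 85.3 z 0.0646
106 [632.2 105.5] [34.6 27. ] 88.8 z 0.0637
85 [630.2 -65.8] [28.4 30.7] 85.9 z 0.0639
232 [584.7 370.1] [ 17.  109.3] 85.9 z 0.1554
```

The bar held at -62° while the grip turned past -72°, so the knob is at its end. Everything else is in place; handing in.

```bash
python3 -c "
from rig import ticket
print(ticket.hand_in())"
```

```text
the job is handed in; nothing more can be done
None
```

The job is handed in after about 51 s, with no verdict returned: the stop was pressed first and finally turned clockwise to its end so it is up again, the tee, post and hat stand upright in their own bins (channel and clevis were absent; the hat was knocked about 11 mm but is still flat in its bin), and the tablet leans on the backrest, screen outwards.

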